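Press a tee nut home in a bench locking clamp

TASK

A pronged tee nut stands proud in one end of the little wooden easel arm. Slide the arm, nut end first and nut up, into the mouth of the bench locking clamp until it lies flat and snug against both the end stop and the side stop; push the clamp's handle down over centre until it snaps and stays locked by itself, pressing the nut fully home, without leaning hard on the handle; then flick up the tail of the release lever at the end of the handle so that the clamp springs fully open and the arm is left lying free against its stops. Press the nut with the clamp only, push the arm gently against the stops, and leave the other things on the bench alone.

Things in the scene. Friction and masses are not known exactly. Their poses are not given: they have to be found in the camera images.
- clamp: Locking clamp built like locking pliers, bright steel, fixed with its wooden base board to the bench. Origin on the bench under the jaw's pin; +x out of the mouth (where work is slid in), the handle runs to -x, z up. Base board from x = -140 to +115 mm, y +-62 mm, top at z = 12 mm. A seated easel arm has its origin at x 107, y 0, z 12 mm, axes parallel.
- stops: Two dark wood strips, 13 mm high, 14 mm wide, on the base board in the mouth; frame as clamp. The end stop lies across the mouth, face at x = 37 mm, y from -40 to 44 mm; the side stop runs along it, inner face at y = -22 mm, x from 41 to 103 mm. Open to +x and +y. Hit or pressed with over 30 N they come loose.
- stop_corner (a point): The inner corner of the two stops, on the top of the base board: x = 37, y = -22, z = 12 mm in the frame of clamp.
- easel_arm: Loose plain beech bar, 140 x 44 x 18 mm (x, y, z), 70 to 140 g. Origin: centre of its underside, z up out of the face with the nut. The nut is at x = -35, y = 0 mm, 35 mm from the -x end; the +x end is plain. It starts flat on the bench, nut up, its nut end roughly towards the clamp's mouth.
- tee_nut: Steel tee nut: flange 22 mm across, 2 mm thick, with barrel and prongs in the wood. Origin: centre of the flange's underside, 3 to 4.5 mm above the wood at the start; home, it touches the wood (z = 18 mm of the easel arm). It takes about 26 N, straight down.
- pad: Round black rubber nose, 20 mm across, under the end of the moving jaw. (Origin: at the jaw's pin, not on the nose.)
- pad_face (a point): Lowest point of the pad. Clamp open: 45 to 74 mm above the bench at x = 77 to 79 mm of the clamp; the open jaw above it reaches out to x = 88 mm and up to z = 140 mm. Locked: it presses on the nut of a seated arm at x = 72, y = 0 mm.
- grip: The black dipped sleeve on the clamp's handle, 23 mm wide, about 80 mm long, 18 mm thick, the place to push. (Origin: at the handle's pin, not on the sleeve.) It must not be pushed with more than 25 N.
- handle: The clamp's moving handle with its sleeve, release lever and toggle. Origin: its pin on the jaw, 96 mm up. A spring holds it open, rising at about 35 degrees. Pushed down it meets the spring alone (6 to 9 N), then 12 to 20 N while the nut goes in, then ever less, to nothing, until the toggle passes dead centre and the handle falls the last 5 mm by itself onto a solid stop: locked. Let go short of that it springs up again.
- handle_grip (a point): Point on top of the sleeve, on its middle line, 20 mm before the handle's end. Open: 170 to 190 mm above the bench. The first 20 mm down are against the spring alone; it locks 60 to 90 mm down, depending on how the toggle's rear pin is set in its curved slot, so the lock is to be felt. Meanwhile it moves about 20 mm to -x of the clamp; a straight push down near it works, the sleeve sliding under the finger.
- lever (a joint): Release lever under the handle, rad: 0 at rest, 0.35 at the end of its travel, growing as its tail is lifted; a weak spring returns it. From about 0.05 it pushes on the toggle and at about 0.15 to 0.2 (tail 14 to 20 mm up, about 3 N) the locked clamp trips and its spring throws it open.
- lever_tail (a point): Centre of the release lever's steel tail: 32 mm long (along the handle), 13 mm wide (clamp's y), 10 mm high, sticking out behind and below the handle's end, free on both sides and beneath. It can be pinched from above across its width and lifted.
- sprayer: Bystander, to be left alone: blue hand sprayer, 70 mm across, 160 mm high. Origin: centre of its underside.
- water_jar: Bystander, to be left alone: open water glass, 72 mm across, 85 mm high. Origin: centre of its underside.
- eraser: Bystander, to be left alone: white eraser, 42 x 22 x 13 mm. Origin: centre of its underside.
- thumb_knob: Bystander, to be left alone: black thumb knob with a bolt, 40 mm across. Origin: centre of its underside.
- mallet: Bystander, to be left alone: wooden mallet, 240 mm long, head 56 mm high. Origin: centre of its underside.
- brush: Bystander, to be left alone: paint brush, 190 mm long. Origin: centre of its underside.
- nut_tub: Bystander, to be left alone: grey tub of tee nuts, 85 x 65 x 32 mm. Origin: centre of its underside.
Things that resemble listed ones, but are neither listed nor needed, are in the scene too. Several things look just like the easel_arm: the one meant starts farthest to the robot's left.

How it is judged:
By the outcome, as a careful person would: the job done as asked, in the order asked, and still so for the second after the job is handed in, with the robot touching nothing.
It also fails if it takes over 72 s, if anything falls off the work surface, if the arm or the gripper's body presses on something with over 40 N, if the wrist force passes 120 N, or if a joint passes its speed limit or range.

ROBOT

A 6-joint arm with a two-finger parallel gripper is mounted at the origin on the work surface. World frame = base frame: x ahead of the robot, y to its left, z up, the work surface at z = 0. Lengths are in m, angles in degrees, forces in N, time in s.
With the tool pointing down it reaches from about 0.4 to 0.825 m from the base axis. Payload 7 kg.
Tool frame: the origin (TCP) lies midway between the tips of the shut fingers; the grasp point (between the pads) lies 19 mm behind it; z points along the fingers, x is the direction in which the jaws open and shut, and the axes are right-handed (so a half turn about z gives the same grasp; the last joint's range is limited). The gripper opens to 88 mm and grips with 3 to 60 N. Pads are 19 mm wide; open, the fingers measure 130 mm over their backs; the gripper's body (78 mm by 193 mm) begins 47 mm behind the grasp point.
Start: joints at [89.846, 20.546, 0.682, 0, -70.136, -16.507], TCP at [0.194, 0.647, 0.227] pointing down, gripper open.
Joint ranges: [-176.03, 176.03], [-82.01, 121.73], [-58.28, 71.71], [-173.87, 95.51], [-174.79, -0.11], [-173.66, 173.66]. Speed limits (degrees/s): [136.94, 136.94, 172.46, 180, 180, 180].

INTERFACE

Orientations are given as [roll, pitch, yaw] about the fixed x, y, z axes, in that order (R = Rz(yaw) Ry(pitch) Rx(roll)).
In Python, from plant import ctrl, vision, nets gives the robot as it stands.
- The arm moves only by the shell command python3 -m jog 'ROWS'. ROWS is text: rows parted by semicolons, each of 7 numbers parted by spaces: the turn, a rotation vector about the tool's x, y, z in units of 0.1 rad (1.0 is 0.1 rad), then the shift along the tool's x, y, z in units of 4 cm (1.0 is 4 cm), then the opening, from -1 (shut) to 1 (fully open). In form: rx ry rz x y z jaw; .... A call has 1 to 8 rows; each row shifts and turns the commanded pose from where the row before left it, along the tool's axes as they then stand; what a row does not reach is not made up. A row lasts 1/8 s, in which the tool goes at most 62.5 mm and 10.7 degrees, less where a joint would pass 70% of its speed; a pose out of reach is approached as far as the arm can. A call with a number of a shift or a turn outside -1 to 1 is refused whole. A call with a gripper value outside its range is refused whole. The fingers move at their own pace and stop on an object; the grip force is fixed at half the most. Time passes only in rows, so rows that do not move let the fingers close. It gives the time, the measured TCP pose, the force and the opening at its end, in the units of the state.
- ctrl.get_obs(): the state, without advancing time (a new reading comes with each control period).
- vision.snapshot(name): name is "scene" or "top" or "wrist"; returns (picture, depth): 384x512x3 uint8, red, green, blue; 384x512 float32, m along the optical axis (not along the pixel's ray), 0 where there is no reading.
- vision.camera_info(name): a dict with "camera_matrix" (3x3 intrinsics, pixels), "D" ([k1, k2, p1, p2, k3] as OpenCV has them; the pictures are not rectified), "camera_from_world" (4x4, takes a point from world to camera coordinates); the wrist camera has in their place "tool_from_camera" (4x4, takes a point from camera to tool coordinates, whose origin is the TCP and whose axes are the tool frame's). Camera axes: x right, y down, z forward; pixel columns grow to the right and rows downward; lengths in m; the calibration is good to about 2 mm. A picture is of the moment at which its call begins: read the wrist's pose just before it. camera_info takes no time and is no camera call.
- ctrl.close_job(): hands the job in, once; it reports no verdict.
Trained networks look in the newest picture that a camera, given by its name, has taken for a name from the list of things; names that differ only in an ending like _2 or _b are one class to them, and where a whole thing is asked for, a point or a joint stands for the part that bears it (a point fixed in the world has none). Each returns a list of dicts, best first, with "score" (0 to 1); they miss things now and then, are a little off and sometimes report something else, mostly with a low value. They report only what shows in the picture. A call takes as long as a camera call. They do not tell look-alikes from the thing itself.
- nets.boxes_of(target, camera): "location" ([x, y, z] in m, in world coordinates, good to about 4 mm: the middle of the surface that is visible of it).
The state is a dict: "clock": time; "joint_pos": joint angles; "qvel": joint speeds; "tau": joint torques, N m; "tool_pos": TCP position; "orientation": TCP orientation; "force": force on the tool from outside, world axes, zero at the start; "moment": the same for the moment, N m; "opening": finger opening in m.
Only numpy, scipy, OpenCV 4.12 (cv2) and the standard library are available. Lean on these libraries where they do the work, as an engineer would, in place of code of your own. Each camera call takes 0.05 s, during which the arm holds its last target.

## Working session

There is one attempt and no reset: what is moved stays moved. The work goes in short steps, Python scripts to look and compute and a shell command to move; the robot and the scene stay as the last step left them, time stands still between calls to the robot, and variables do not carry over. Pictures are saved under pics/ and viewed, and the job is handed in when it is done.

```bash
ls; mkdir -p pics
cat > h.py <<'E'
import numpy as np, cv2
from plant import ctrl, vision, nets
def save(n,fn,crop=None,scale=1):
    im,d=vision.snapshot(n); np.savez('/tmp/'+fn+'.npz',im=im,d=d)
    o=im[:,:,::-1]
    if crop: o=o[crop[1]:crop[3],crop[0]:crop[2]]
    if scale!=1:o=cv2.resize(o,None,fx=scale,fy=scale,interpolation=cv2.INTER_CUBIC)
    cv2.imwrite('pics/'+fn+'.png',o); return im,d
E
python3 - <<'E'
from h import *
print(ctrl.get_obs())
for n in ['scene','top','wrist']:
    save(n,n+'0',scale=1.5); print(n,vision.camera_info(n))
print(ctrl.get_obs()['clock'])
E
```

```text
pics
{'clock': 0.0, 'joint_pos': array([ 8.98464337e+01,  2.05901831e+01,  6.33593845e-01, -2.20201966e-02,
       -7.01361005e+01, -1.65075905e+01]), 'qvel': array([0.04830418, 0.02289519, 0.01400874, 0.00893019, 0.04152221,
       0.03958869]), 'tau': array([ 1.81636486e-03, -5.82715094e+01,  2.93042368e+01,  6.99685916e+00,
        6.86911939e-03, -1.71038846e-04]), 'tool_pos': array([0.19339595, 0.64618021, 0.22562948]), 'orientation': array([-1.79993507e+02, -9.47516621e-02, -1.06668661e+02]), 'force': array([-0.53656508, -0.81707065, -0.15543103]), 'moment': array([ 0.01066562, -0.04791865,  0.00356116]), 'opening': 0.08770862522751394}
scene {'camera_matrix': array([[400.91074565,   0.        , 255.73813002],
       [  0.        , 400.91074565, 189.31954652],
       [  0.        ,   0.        ,   1.        ]]), 'D': array([-0.03098347,  0.        ,  0.        ,  0.        ,  0.        ]), 'camera_from_world': array([[-0.86948821,  0.49364238, -0.01753426,  0.45236216],
       [ 0.40933556,  0.70021569, -0.58492938, -0.15634068],
       [-0.27646817, -0.5157666 , -0.81089467,  
[... 523 characters left out ...]
1.31812375],
       [ 0.        ,  0.        ,  0.        ,  1.        ]])}
wrist {'camera_matrix': array([[322.54454779,   0.        , 251.11194196],
       [  0.        , 322.54454779, 188.96442628],
       [  0.        ,   0.        ,   1.        ]]), 'D': array([-0.08006897,  0.        ,  0.        ,  0.        ,  0.        ]), 'tool_from_camera': array([[ 9.99999749e-01, -5.83511848e-04, -4.02760077e-04,
        -2.40159252e-04],
       [ 6.65888553e-04,  9.68024162e-01,  2.50856091e-01,
        -6.72571474e-02],
       [ 2.43503985e-04, -2.50856296e-01,  9.68024307e-01,
        -1.57975765e-01],
       [ 0.00000000e+00,  0.00000000e+00,  0.00000000e+00,
         1.00000000e+00]])}
0.15
```

View pics/scene0.png

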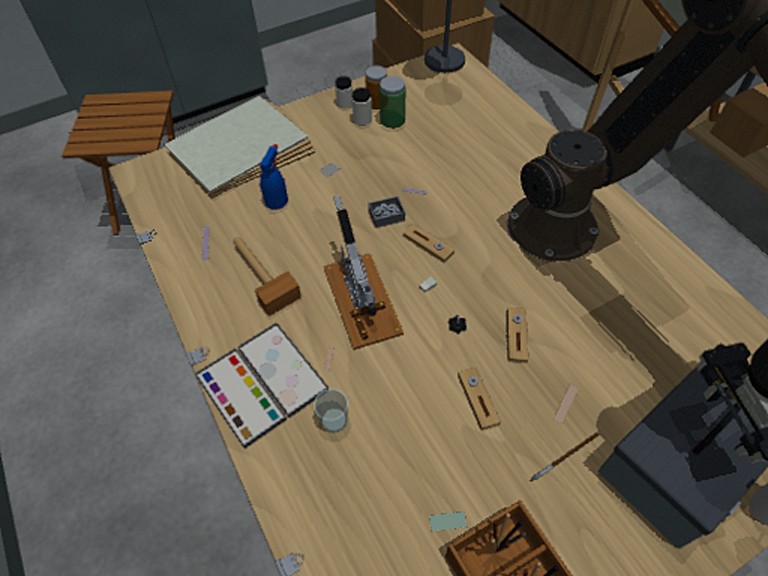

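View pics/top0.png

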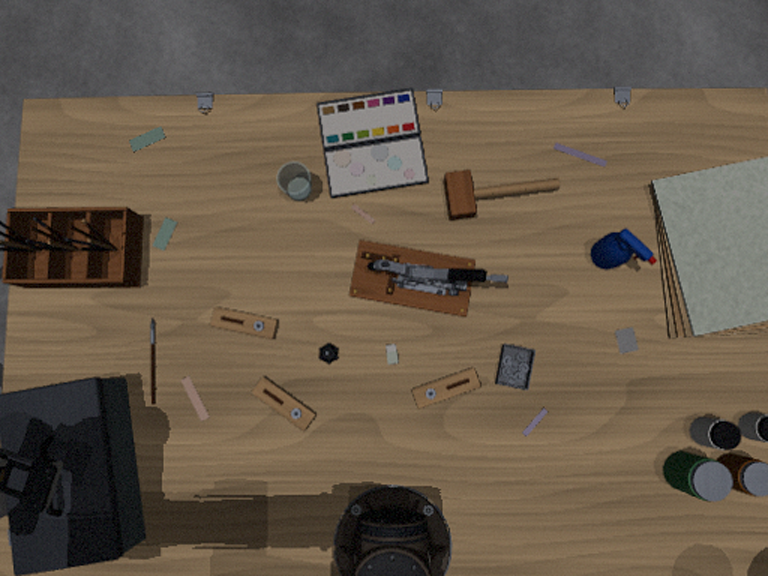

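View pics/wrist0.png

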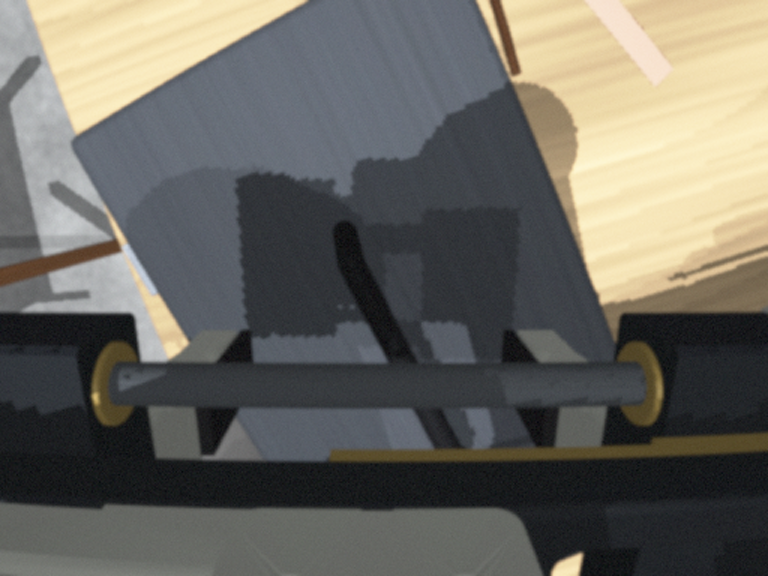

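The candidates for easel_arm in the top picture (768-px version) are at (243,322), (285,402) and (447,387). Robot's left is picture-left, so (243,322) is the one meant. I'll confirm that in a crop and measure.

Run:
```python
from h import *
z=np.load('/tmp/top0.npz'); im=z['im'][:,:,::-1]
a=cv2.resize(im[190:300,130:330],None,fx=4,fy=4,interpolation=cv2.INTER_CUBIC); cv2.imwrite('pics/crop_arm.png',a)
a=cv2.resize(im[150:220,215:355],None,fx=5.7,fy=5.7,interpolation=cv2.INTER_CUBIC); cv2.imwrite('pics/crop_clamp.png',a)
for t in ['easel_arm','tee_nut','clamp','stops','pad','pad_face','grip','handle_grip','lever_tail','stop_corner','sprayer','water_jar','eraser','thumb_knob','mallet','brush','nut_tub']:
    for c in ['top','scene']:
        r=nets.boxes_of(t,c); print(t,c,[(np.round(q['location'],3).tolist(),round(q['score'],2)) for q in r[:4]])
```

```text
easel_arm top [([0.324, -0.112, 0.017], 0.87), ([0.29, 0.228, 0.017], 0.62), ([0.461, 0.312, 0.02], 0.58)]
easel_arm scene [([0.331, -0.109, 0.018], 0.65), ([0.462, 0.322, 0.017], 0.63), ([0.294, 0.233, 0.022], 0.58)]
tee_nut top [([0.271, 0.194, 0.022], 0.42)]
tee_nut scene []
clamp top [([0.548, -0.053, 0.013], 0.96), ([0.463, 0.314, 0.018], 0.29)]
clamp scene [([0.566, -0.038, 0.013], 0.77)]
stops top [([0.594, 0.009, 0.024], 0.57)]
stops scene [([0.592, 0.011, 0.022], 0.44)]
pad top []
pad scene []
pad_face top [([0.543, -0.119, 0.149], 0.2)]
pad_face scene []
grip top [([0.537, -0.146, 0.174], 0.69), ([0.46, 0.312, 0.019], 0.24)]
grip scene [([0.744, -0.15, 0.04], 0.7), ([0.542, -0.137, 0.169], 0.57)]
handle_grip top [([0.546, -0.117, 0.145], 0.61)]
handle_grip scene [([0.546, -0.114, 0.139], 0.88), ([0.567, -0.035, 0.013], 0.17)]
lever_tail top []
lever_tail scene [([0.385, 0.516, 0.006], 0.63)]
stop_corner top [([0.546, -0.05, 0.015], 0.94)]
stop_corner scene [([0.569, -0.038, 0.012], 0.71), ([0.745, -0.15, 0.042], 0.52), ([0.371, -0.265, 0.021], 0.18)]
sprayer top [([0.592, -0.454, 0.112], 0.81), ([0.546, -0.118, 0.147], 0.57)]
sprayer scene [([0.612, -0.445, 0.089], 0.82)]
water_jar top []
water_jar scene [([0.76, 0.186, 0.046], 0.78)]
eraser top [([0.397, -0.0, 0.012], 0.61)]
eraser scene [([0.398, -0.002, 0.012], 0.41)]
thumb_knob top [([0.393, 0.133, 0.015], 0.59)]
thumb_knob scene [([0.4, 0.134, 0.018], 0.45)]
mallet top [([0.738, -0.171, 0.044], 0.65)]
mallet scene [([0.744, -0.152, 0.041], 0.9)]
brush top [([0.594, 0.007, 0.028], 0.33)]
brush scene [([0.388, 0.518, 0.006], 0.6)]
nut_tub top [([0.364, -0.266, 0.016], 0.98)]
nut_tub scene [([0.368, -0.267, 0.019], 0.95), ([0.763, 0.187, 0.049], 0.48)]
```

View pics/crop_arm.png

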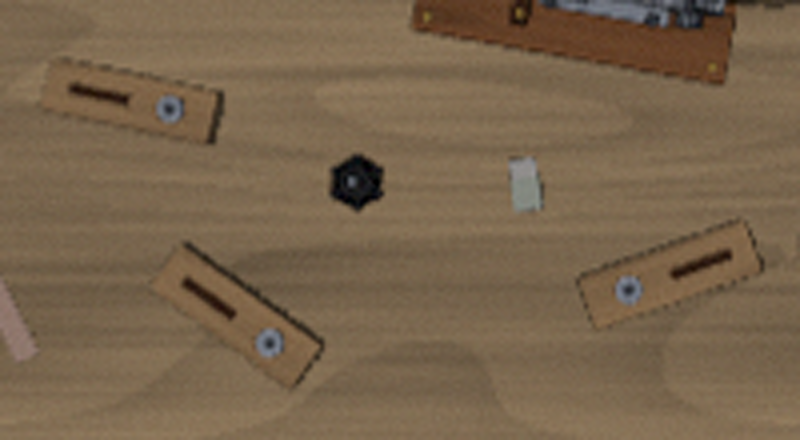

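View pics/crop_clamp.png

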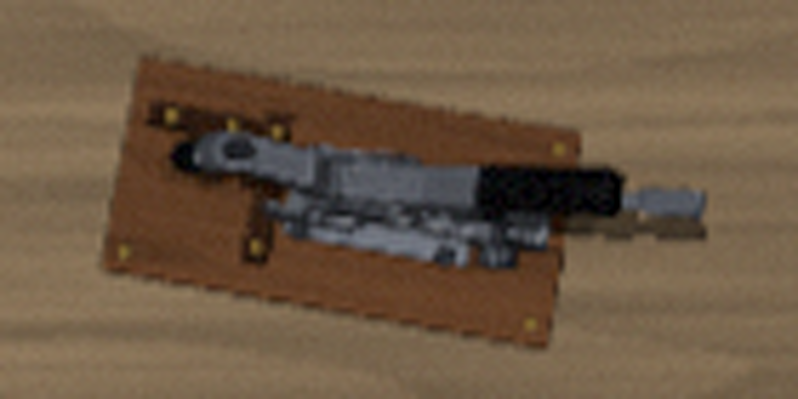

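```bash
cat >> h.py <<'E'
def ray(n,uv,T=None):
    ci=vision.camera_info(n); K=ci['camera_matrix'];D=ci['D']
    p=cv2.undistortPoints(np.array(uv,float).reshape(-1,1,2),K,D).reshape(-1,2)
    d=np.c_[p,np.ones(len(p))]
    if n=='wrist':
        W=T@ci['tool_from_camera']
    else: W=np.linalg.inv(ci['camera_from_world'])
    return W[:3,3],(W[:3,:3]@d.T).T
def onz(n,uv,z,T=None):
    o,d=ray(n,uv,T); s=(z-o[2])/d[:,2]; return o+s[:,None]*d
def bydepth(n,uv,dep,T=None):
    o,d=ray(n,uv,T); return o+np.array([dep[int(round(v)),int(round(u))] for u,v in uv])[:,None]*d
def proj(n,P,T=None):
    ci=vision.camera_info(n)
    C=ci['camera_from_world'] if n!='wrist' else np.linalg.inv(T@ci['tool_from_camera'])
    q,_=cv2.projectPoints(np.array(P,float).reshape(-1,1,3),cv2.Rodrigues(C[:3,:3])[0],C[:3,3],ci['camera_matrix'],ci['D']); return q.reshape(-1,2)
def toolT(o=None):
    from scipy.spatial.transform import Rotation as R
    o=o or ctrl.get_obs(); T=np.eye(4); T[:3,:3]=R.from_euler('xyz',o['orientation'],degrees=True).as_matrix(); T[:3,3]=o['tool_pos']; return T
def fit2(model,world):
    m=np.array(model,float);w=np.array(world)[:,:2]; a=m-m.mean(0);b=w-w.mean(0)
    th=np.arctan2((a[:,0]*b[:,1]-a[:,1]*b[:,0]).sum(),(a*b).sum()); R=np.array([[np.cos(th),-np.sin(th)],[np.sin(th),np.cos(th)]])
    t=w.mean(0)-R@m.mean(0); return np.degrees(th),t,np.linalg.norm((R@m.T).T+t-w,axis=1)
E
python3 - <<'E'
from h import *
c=np.array([[142,57],[103,268],[578,130],[547,340]])/5.7+[215,150]
W=onz('top',c,.012); print(W.round(3))
print(fit2(np.array([[115,-62],[115,62],[-140,-62],[-140,62]])/1e3,W))
# arm top face corners
s=np.array([[60,60],[40,103],[220,92],[210,140]])/4+[130,190]
W=onz('top',s,.018); print(W.round(3)); print(np.linalg.norm(W[0]-W[2]),np.linalg.norm(W[0]-W[1]))
print(fit2(np.array([[70,-22],[70,22],[-70,-22],[-70,22]])/1e3,W))
n=np.array([[169,109]])/4+[130,190]; print('nut',onz('top',n,.023))
z=np.load('/tmp/scene0.npz')['im'][:,:,::-1]
cv2.imwrite('pics/sc_clamp.png',cv2.resize(z[120:240,200:300],None,fx=5,fy=5,interpolation=cv2.INTER_CUBIC))
cv2.imwrite('pics/sc_arm.png',cv2.resize(z[230:300,290:360],None,fx=8,fy=8,interpolation=cv2.INTER_CUBIC))
d=np.load('/tmp/top0.npz')['d']
# box under gripper height
for p in [(50,280),(80,350),(20,300)]: print('box',bydepth('top',[p],d))
E
```

```text
[[ 0.638  0.065  0.012]
 [ 0.517  0.087  0.012]
 [ 0.594 -0.182  0.012]
 [ 0.475 -0.162  0.012]]
(np.float64(80.15895994387283), array([ 0.5577448 , -0.03562009]), array([0.00237624, 0.0015061 , 0.00279871, 0.00230459]))
[[0.492 0.37  0.018]
 [0.457 0.385 0.018]
 [0.465 0.24  0.018]
 [0.427 0.248 0.018]]
0.13256907928638226 0.03776361322882664
(np.float64(77.70060049149731), array([0.46021343, 0.31076002]), array([0.00668954, 0.00366853, 0.00289391, 0.00323205]))
nut [[0.45147916 0.27986154 0.023     ]]
box [[0.26298974 0.60376152 0.15027063]]
box [[0.06270807 0.51967803 0.12081776]]
box [[0.20620128 0.68804055 0.15246648]]
```

View pics/sc_clamp.png

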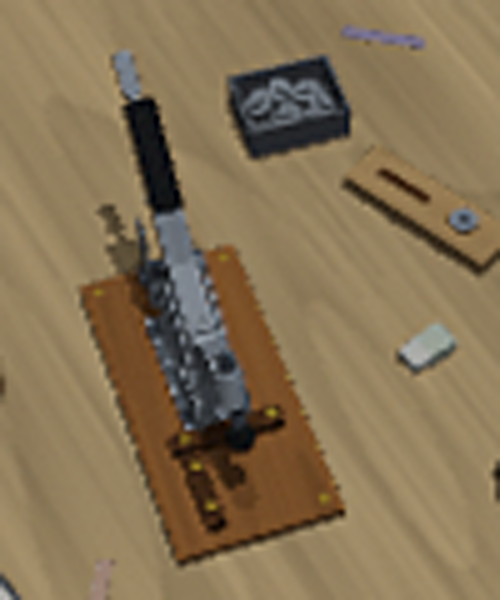

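View pics/sc_arm.png

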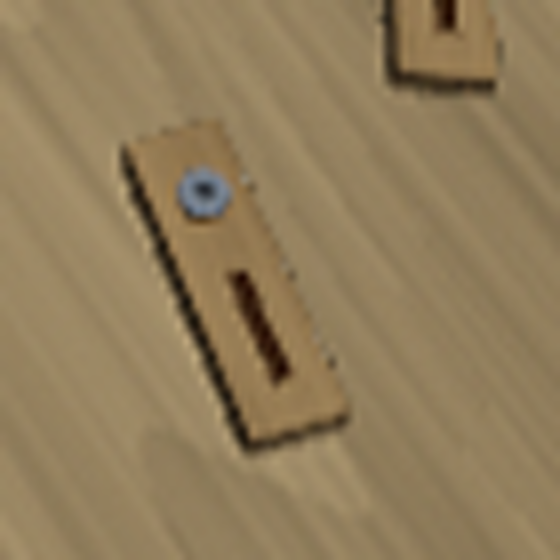

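```bash
cat >> h.py <<'E'
def plan(pos,yaw,n=None,o=None):
    o=o or ctrl.get_obs(); p0=np.array(o['tool_pos']); y0=o['orientation'][2]
    dy=(yaw-y0+180)%360-180; dp=np.array(pos)-p0
    nn=int(np.ceil(max(abs(np.radians(dy))/.1,np.abs(dp).max()/.04*1.2,1))); n=n or nn
    print('n',n,'dyaw',dy,'dp',dp.round(4))
    out=[]
    for i in range(n):
        y=np.radians(y0+dy*i/n); c,s=np.cos(y),np.sin(y)
        # tool x=(c,s,0), y=(s,-c,0), z=-Z
        d=dp/n/.04; out.append((0,0,round(-np.radians(dy)/n*10,3),round(d[0]*c+d[1]*s,3),round(d[0]*s-d[1]*c,3),round(-d[2],3)))
    for r in out: print(' '.join('%g'%v for v in r),end=' 1; ')
    print()
E
python3 - <<'E'
from h import *
c=np.array([[233,247],[82,290],[178,553],[343,507]])/5+[200,120]
W=onz('scene',c,.012); print(W.round(3)); print(fit2(np.array([[-140,62],[-140,-62],[115,-62],[115,62]])/1e3,W))
s=np.array([[122,143],[222,118],[350,412],[245,440]])/8+[290,230]
W=onz('scene',s,.018); print(W.round(3)); print(fit2(np.array([[-70,-22],[-70,22],[70,22],[70,-22]])/1e3,W))
plan([0.475,0.375,0.20],-12.0)
E
```

```text
[[ 0.473 -0.154  0.012]
 [ 0.593 -0.175  0.012]
 [ 0.638  0.065  0.012]
 [ 0.52   0.091  0.012]]
(np.float64(79.3059243934488), array([ 0.55833893, -0.03078832]), array([0.00381501, 0.00463261, 0.00594284, 0.00276288]))
[[0.468 0.245 0.018]
 [0.425 0.256 0.018]
 [0.456 0.39  0.018]
 [0.499 0.379 0.018]]
(np.float64(76.83848124456132), array([0.46209983, 0.31774325]), array([0.0007521 , 0.00193665, 0.00074604, 0.0019148 ]))
n 17 dyaw 94.66119104321137 dp [ 0.2815 -0.2716 -0.0266]
0 0 -0.972 0.264 -0.511 0.039 1; 0 0 -0.972 0.312 -0.483 0.039 1; 0 0 -0.972 0.358 -0.45 0.039 1; 0 0 -0.972 0.4 -0.414 0.039 1; 0 0 -0.972 0.438 -0.373 0.039 1; 0 0 -0.972 0.472 -0.329 0.039 1; 0 0 -0.972 0.502 -0.281 0.039 1; 0 0 -0.972 0.527 -0.231 0.039 1; 0 0 -0.972 0.547 -0.179 0.039 1; 0 0 -0.972 0.561 -0.125 0.039 1; 0 0 -0.972 0.571 -0.07 0.039 1; 0 0 -0.972 0.575 -0.014 0.039 1; 0 0 -0.972 0.574 0.042 0.039 1; 0 0 -0.972 0.567 0.097 0.039 1; 0 0 -0.972 0.555 0.152 0.039 1; 0 0 -0.972 0.538 0.205 0.039 1; 0 0 -0.972 0.515 0.256 0.039 1;
```

```bash
python3 -m jog '0 0 -0.97 0.26 -0.51 0 1;0 0 -0.97 0.31 -0.48 0 1;0 0 -0.97 0.36 -0.45 0 1;0 0 -0.97 0.4 -0.41 0 1;0 0 -0.97 0.44 -0.37 0 1;0 0 -0.97 0.47 -0.33 0 1;0 0 -0.97 0.5 -0.28 0 1;0 0 -0.97 0.53 -0.23 0 1'; python3 -m jog '0 0 -0.97 0.55 -0.18 0.07 1;0 0 -0.97 0.56 -0.12 0.07 1;0 0 -0.97 0.57 -0.07 0.07 1;0 0 -0.97 0.58 -0.01 0.07 1;0 0 -0.97 0.57 0.04 0.07 1;0 0 -0.97 0.57 0.1 0.07 1;0 0 -0.97 0.56 0.15 0.07 1;0 0 -0.97 0.54 0.2 0.07 1'; python3 -m jog '0 0 -0.97 0.52 0.26 0.1 1; 0 0 0 0 0 0 1'
python3 - <<'E'
from h import *
o=ctrl.get_obs(); print(o); save('wrist','w1',scale=1.5); np.save('/tmp/w1T.npy',toolT(o))
E
```

```text
clock: 2.85
tool_pos: [0.326, 0.5183, 0.2267]
orientation: [-180.0, 0.0, -62.0]
force: [0.5, 0.5, 0.1]
opening: 0.0877
clock: 3.85
tool_pos: [0.4584, 0.3898, 0.2042]
orientation: [-180.0, -0.0, -17.6]
force: [0.3, 0.1, 0.2]
opening: 0.0874
clock: 4.1
tool_pos: [0.4752, 0.373, 0.1998]
orientation: [180.0, 0.0, -12.3]
force: [-0.2, 0.1, -0.2]
opening: 0.0878
{'clock': 4.1, 'joint_pos': array([ 5.66406464e+01,  1.50140056e+01, -1.08150337e+01,  1.85176119e-03,
       -6.42072570e+01,  1.11091120e+02]), 'qvel': array([ 1.5950025 , -0.34770461,  0.38698874, -0.02844953, -0.12223029,
       -4.04219155]), 'tau': array([ -0.84259596, -49.31918621,  28.04007053,   6.63095981,
         0.07884993,   1.021428  ]), 'tool_pos': array([0.47523685, 0.37303019, 0.1998429 ]), 'orientation': array([ 1.79965535e+02,  1.15062142e-02, -1.22674311e+01]), 'force': array([-0.24779129,  0.11332635, -0.15547609]), 'moment': array([-0.05561402, -0.08072222, -0.0382507 ]), 'opening': 0.08775101171330729}
```

View pics/w1.png

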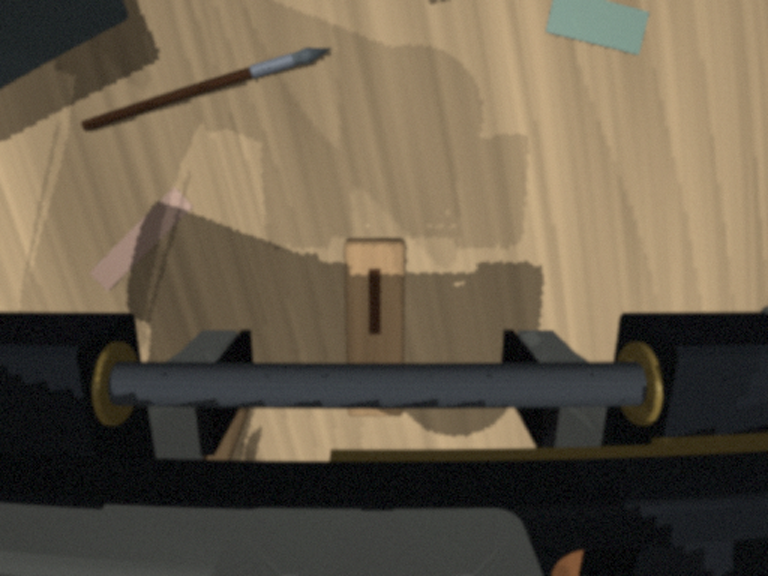

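Run:
```python
from h import *
T=np.load('/tmp/w1T.npy'); d=np.load('/tmp/w1.npz')['d']
P=np.array([[347,241],[404,241],[346,340],[405,340]])/1.5
W=onz('wrist',P,.018,T); print(W.round(4)); print('w',np.linalg.norm(W[0]-W[1]),np.linalg.norm(W[2]-W[3]))
print(bydepth('wrist',[(250,170),(260,190),(300,150)],d,T).round(4))
a=(W[0]+W[1])/2;b=(W[2]+W[3])/2; v=(a-b)[:2];v/=np.linalg.norm(v);print('yaw',np.degrees(np.arctan2(v[1],v[0])),'end',a,'centre',a[:2]-.07*v, 'grasp +50', a[:2]-.02*v)
```

```text
[[0.4568 0.3879 0.018 ]
 [0.4964 0.3793 0.018 ]
 [0.439  0.3151 0.018 ]
 [0.4822 0.3057 0.018 ]]
w 0.040463302873746665 0.04418984625731929
[[ 4.741e-01  3.737e-01  1.800e-02]
 [ 4.799e-01  3.494e-01  1.640e-02]
 [ 5.326e-01  3.806e-01 -5.000e-04]]
yaw 77.65908176218863 end [0.47660423 0.38356199 0.018     ] centre [0.46164327 0.31517947] grasp +50 [0.47232967 0.36402413]
```

```bash
python3 -m jog '0 0 0 -0.02 0.26 0.6 1;0 0 0 0 0 0.96 1;0 0 0 0 0 0.96 1;0 0 0 0 0 0.96 1;0 0 0 0 0 0.8 1;0 0 0 0 0 0.5 1;0 0 0 0 0 0 1'
```

```text
clock: 5.03
tool_pos: [0.4705, 0.3639, 0.0076]
orientation: [179.8, 0.1, -12.2]
force: [-0.6, 0.2, -0.1]
opening: 0.0875
```

```bash
python3 -m jog '0 0 0 0.03 0 0.09 1;0 0 0 0 0 0 1;0 0 0 0 0 0 -1;0 0 0 0 0 0 -1;0 0 0 0 0 0 -1;0 0 0 0 0 0 -1;0 0 0 0 0 0 -1'; python3 -m jog '0 0 0 0 0 0 -1'
```

```text
clock: 5.9
tool_pos: [0.4727, 0.3639, 0.0053]
orientation: [180.0, 0.0, -12.2]
force: [-0.1, 0.7, 0.7]
opening: 0.0441
clock: 6.02
tool_pos: [0.4727, 0.3639, 0.0054]
orientation: [180.0, 0.0, -12.2]
force: [-0.2, 0.2, 1.4]
opening: 0.0432
```

Run:
```python
from h import *
from scipy.optimize import minimize
H={}
for n in ['top','scene']:
    im=np.load(f'/tmp/{n}0.npz')['im']; hsv=cv2.cvtColor(im,cv2.COLOR_RGB2HSV)
    c=proj(n,[[0.557,-.035,.012]])[0]; m=((hsv[...,0]<13)&(hsv[...,1]>120)&(hsv[...,2]>30)).astype(np.uint8)
    win=np.zeros_like(m); cv2.circle(win,(int(c[0]),int(c[1])),62,1,-1); m*=win
    m=cv2.morphologyEx(m,cv2.MORPH_CLOSE,np.ones((5,5))); m=cv2.morphologyEx(m,cv2.MORPH_OPEN,np.ones((3,3)))
    k,l,s,_=cv2.connectedComponentsWithStats(m); i=1+np.argmax(s[1:,4]); h=cv2.convexHull(cv2.findContours((l==i).astype(np.uint8),0,2)[0][0])
    H[n]=h; o=im[:,:,::-1].copy(); cv2.polylines(o,[h],1,(0,255,0),1); x,y=c.astype(int); cv2.imwrite(f'pics/hull_{n}.png',cv2.resize(o[y-70:y+70,x-80:x+80],None,fx=4,fy=4))
S=8
def box(p):
    th=np.radians(p[2]);R=np.array([[np.cos(th),-np.sin(th)],[np.sin(th),np.cos(th)]])
    return np.array([np.r_[R@[a,b]+p[:2],z] for a in(-.14,.115) for b in(-.062,.062) for z in(0,.012)])
def mask(q):
    m=np.zeros((384*2,512*2),np.uint8); cv2.fillConvexPoly(m,np.round((q.reshape(-1,2)+.5)*2*16).astype(np.int32),1,shift=4); return m
M={n:mask(H[n].astype(float)) for n in H}
def cost(p,ns):
    return sum((mask(cv2.convexHull(proj(n,box(p)).astype(np.float32)))^M[n]).sum() for n in ns)
for ns in (['top'],['scene'],['top','scene']):
    b=min((minimize(cost,[.557+a,-.034+a,80],args=(ns,),method='Nelder-Mead',options=dict(initial_simplex=np.array([[.557,-.034,80],[.567,-.034,80],[.557,-.024,80],[.557,-.034,84]])+[a,a,0])) for a in(-.003,0,.003)),key=lambda r:r.fun)
    print(ns,b.x.round(4),b.fun)
```

```text
['top'] [ 5.58200e-01 -3.45000e-02  7.96289e+01] 400.0
['scene'] [ 0.5473 -0.096  93.0489] 7356.0
['top', 'scene'] [ 5.58300e-01 -3.59000e-02  7.93622e+01] 8177.0
```

View pics/hull_top.png

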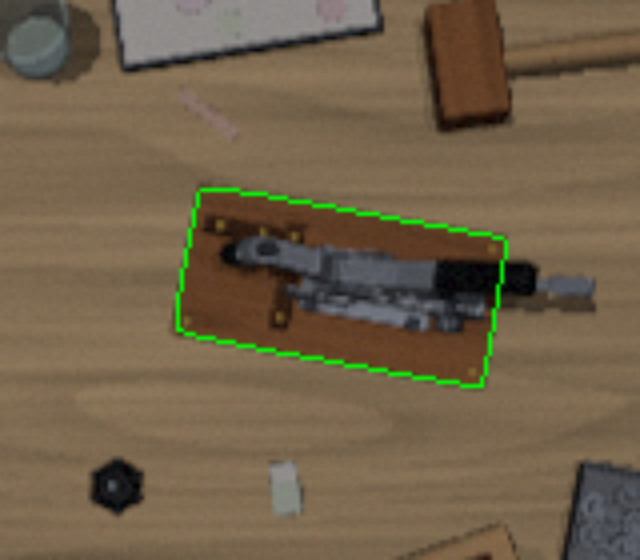

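View pics/hull_scene.png

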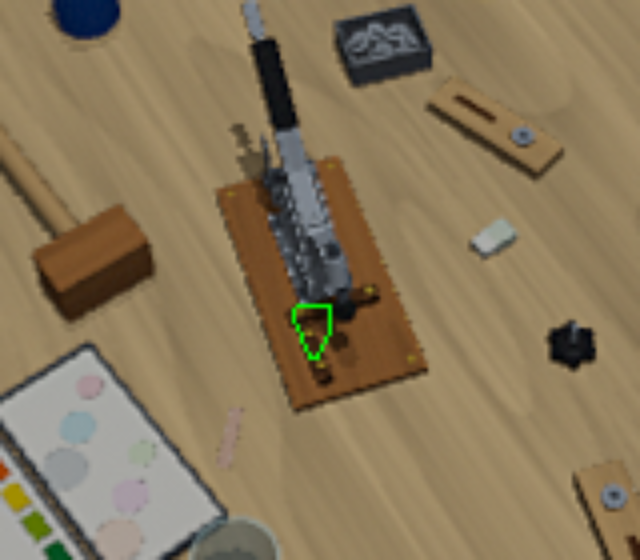

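Run:
```python
from h import *
plan([0.5911,0.189,0.09],-10.45,8)
```

```text
n 8 dyaw 1.7284240664300796 dp [ 0.1184 -0.1749  0.0846]
0 0 -0.038 0.477 0.456 -0.264 1; 0 0 -0.038 0.475 0.458 -0.264 1; 0 0 -0.038 0.473 0.46 -0.264 1; 0 0 -0.038 0.472 0.462 -0.264 1; 0 0 -0.038 0.47 0.463 -0.264 1; 0 0 -0.038 0.468 0.465 -0.264 1; 0 0 -0.038 0.466 0.467 -0.264 1; 0 0 -0.038 0.465 0.469 -0.264 1;
```

```bash
python3 -m jog '0 0 0 0 0 -0.5 -1;0 0 0 0.2 0.2 -0.8 -1;0 0 -0.06 0.57 0.57 -0.8 -1;0 0 -0.06 0.6 0.6 0 -1;0 0 -0.06 0.6 0.6 0 -1;0 0 -0.06 0.6 0.6 0 -1;0 0 -0.06 0.6 0.6 0 -1;0 0 0 0.4 0.4 0 -1'; python3 -m jog '0 0 0 0.2 0.14 0 -1;0 0 0 0 0 0 -1'
python3 - <<'E'
from h import *
save('top','t2',(130,100,350,265),3.5);save('scene','s2',(190,110,350,230),4.5); print(ctrl.get_obs()['orientation'])
E
```

```text
clock: 7.02
tool_pos: [0.5849, 0.1943, 0.089]
orientation: [180.0, 0.0, -10.5]
force: [-0.2, 0.9, -2.2]
opening: 0.0433
clock: 7.28
tool_pos: [0.5914, 0.1884, 0.0891]
orientation: [180.0, 0.0, -10.5]
force: [-0.1, 0.1, -1.7]
opening: 0.0442
[ 1.79997098e+02  1.55472757e-02 -1.04503114e+01]
```

View pics/t2.png

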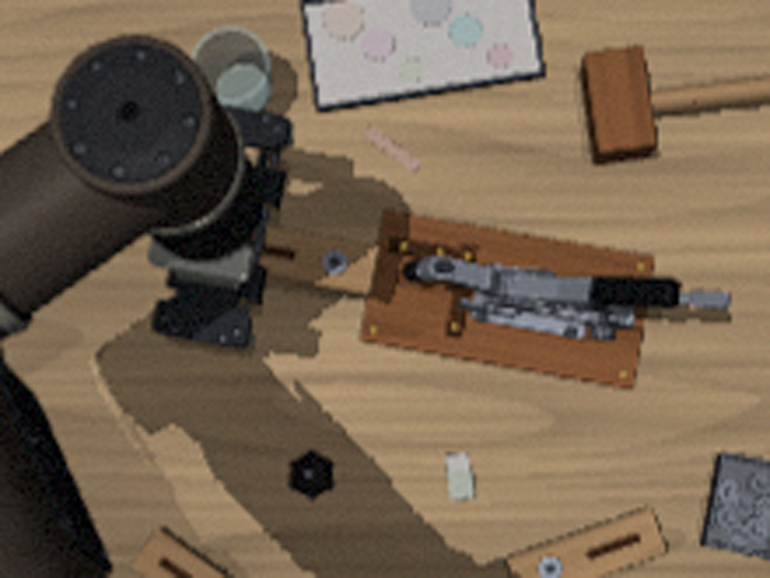

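View pics/s2.png

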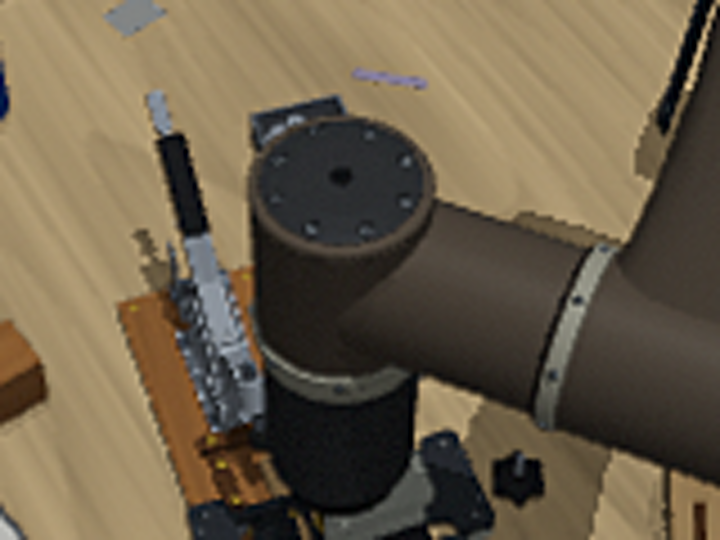

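Run:
```python
from h import *
W=onz('top',[[225.1,174.9]],.107); o=ctrl.get_obs()['tool_pos']; y=np.radians(79.55); u=np.array([np.cos(y),np.sin(y)]);v=np.array([-u[1],u[0]])
c=np.array([.5582,-.0338])
for P in (W[0],o): print(P, (P[:2]-c)@u,(P[:2]-c)@v)
# stops in top: screws of side stop & end stop crops t2
for p in [(404,246),(438,252),(468,257),(455,327),(372,329),(641,266),(625,375)]:
    z=.025 if p in[(404,246),(438,252),(468,257),(455,327)] else .012
    P=onz('top',[np.array(p)/3.5+[130,100]],z)[0]; print(p,((P[:2]-c)@u).round(4),((P[:2]-c)@v).round(4))
```

```text
[0.57255158 0.10454446 0.107     ] 0.13865287313018076 0.01097901751124963
[0.59097508 0.18918325 0.0892043 ] 0.22522941210139938 0.00821266160534765
(404, 246) 0.0868 -0.0276
(438, 252) 0.0551 -0.0276
(468, 257) 0.0273 -0.0278
(455, 327) 0.0276 0.0378
(372, 329) 0.1027 0.0514
(641, 266) -0.1304 -0.0495
(625, 375) -0.1322 0.0523
```

```bash
python3 -m jog '0 0 0 0 0 0.5 -1;0 0 0 0 0 0.5 -1;0 0 0 0 0 0.4 -1;0 0 0 0 0 0.2 -1;0 0 0 0 0 0.1 -1;0 0 0 0 0 0 -1'; python3 -m jog '0 0 0 0 0 0.03 -1;0 0 0 0 0 0 -1'
```

```text
clock: 8.12
tool_pos: [0.5914, 0.1888, 0.0215]
orientation: [-180.0, -0.0, -10.5]
force: [0.9, -1.3, -0.2]
opening: 0.0437
clock: 8.38
tool_pos: [0.5915, 0.1888, 0.0206]
orientation: [-180.0, -0.0, -10.5]
force: [0.5, -0.2, -0.8]
opening: 0.0437
```

```bash
python3 -m jog '0 0 0 0 0.2 0 -1;0 0 0 0 0.3 0 -1;0 0 0 0 0.3 0 -1;0 0 0 0 0.2 0 -1;0 0 0 0 0 0 -1'; python3 -m jog '0 0 0 0 0.15 0 -1;0 0 0 0 0.15 0 -1;0 0 0 0 0.1 0 -1;0 0 0 0 0 0 -1'
python3 - <<'E'
from h import *
save('scene','s3',(200,120,330,240),5);save('top','t3',(190,150,320,230),6)
E
```

```text
clock: 9.0
tool_pos: [0.584, 0.1486, 0.0203]
orientation: [180.0, -0.0, -10.5]
force: [0.8, 0.7, -0.2]
opening: 0.0435
clock: 9.5
tool_pos: [0.5811, 0.1334, 0.0202]
orientation: [180.0, 0.0, -10.5]
force: [0.8, 0.1, -1.8]
opening: 0.0436
```

View pics/t3.png

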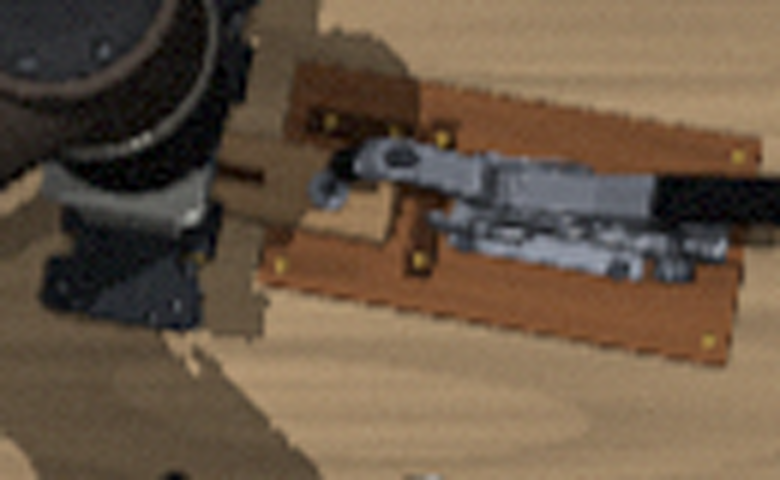

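```bash
python3 -m jog '0 0 0 0.07 0 0 -1;0 0 0 0.07 0 0 -1;0 0 0 0 0 0 -1';python3 -m jog '0 0 0 0.04 0 0 -1;0 0 0 0 0 0 -1'; python3 -m jog '0 0 0 0.04 0 0 -1;0 0 0 0 0 0 -1'
```

```text
clock: 9.98
tool_pos: [0.5869, 0.1327, 0.0201]
orientation: [-180.0, -0.0, -10.5]
force: [-0.1, 1.0, -0.8]
opening: 0.0437
clock: 10.22
tool_pos: [0.5883, 0.1323, 0.0201]
orientation: [180.0, -0.0, -10.5]
force: [-0.7, 0.3, -1.3]
opening: 0.0435
clock: 10.48
tool_pos: [0.5898, 0.132, 0.0201]
orientation: [180.0, 0.0, -10.5]
force: [-0.1, 0.2, -0.1]
opening: 0.0436
```

```bash
python3 -m jog '0 0 0 0.02 0 0 -1;0 0 0 0 0 0 -1'; python3 -m jog '0 0 0 0.02 0 0 -1;0 0 0 0 0 0 -1'
```

```text
clock: 10.72
tool_pos: [0.5901, 0.132, 0.02]
orientation: [180.0, 0.0, -10.5]
force: [-2.3, 2.3, -1.3]
opening: 0.0435
clock: 10.98
tool_pos: [0.5903, 0.132, 0.0199]
orientation: [180.0, 0.1, -10.5]
force: [-5.4, 4.3, 0.6]
opening: 0.0434
```

Run:
```python
from h import *
im,d=save('top','t4',(215,155,315,225),8); y=np.radians(79.55); u=np.array([np.cos(y),np.sin(y)]);v=np.array([-u[1],u[0]]);c=np.array([.5582,-.0338])
P=onz('top',[np.array([386,240])/6+[190,150]],.031)[0];print((P[:2]-c)@u,(P[:2]-c)@v)
o=ctrl.get_obs();print(o['force'],o['moment'])
```

```text
0.047041994531538255 0.030869034110040463
[-4.26027111  4.06672744 -0.07793376] [ 1.51711262  1.91324022 -0.2951769 ]
```

View pics/t4.png

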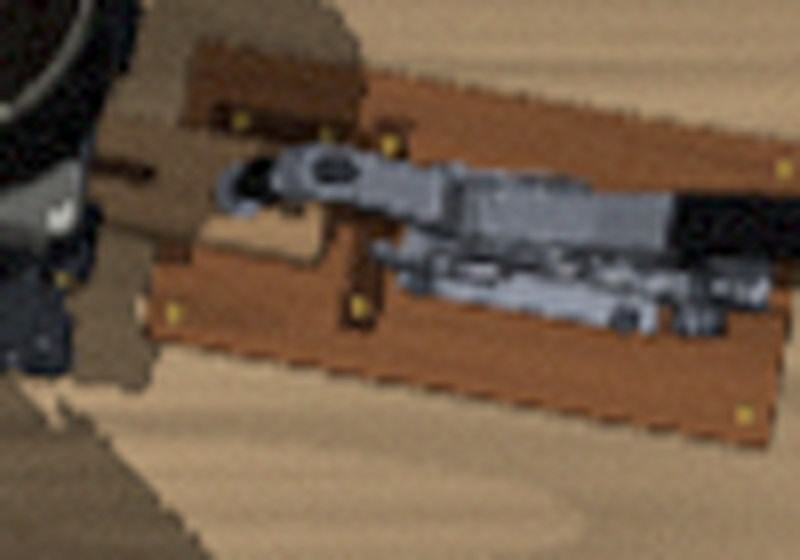

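```bash
python3 -m jog '0 0 0 -0.03 0 0 -1;0 0 0 0 0 0 -1;0 0 0 0 0.08 0 -1;0 0 0 0 0.06 0 -1;0 0 0 0 0 0 -1'; python3 -m jog '0 0 0 0 0.04 0 -1;0 0 0 0 0 0 -1'; python3 -m jog '0 0 0 0 0.03 0 -1;0 0 0 0 0 0 -1'
```

```text
clock: 11.65
tool_pos: [0.589, 0.1261, 0.0201]
orientation: [180.0, 0.0, -10.5]
force: [-2.6, 1.3, -2.2]
opening: 0.0439
clock: 11.9
tool_pos: [0.5887, 0.1248, 0.0201]
orientation: [180.0, 0.0, -10.5]
force: [-3.9, 1.4, -1.9]
opening: 0.044
clock: 12.15
tool_pos: [0.5885, 0.1237, 0.0201]
orientation: [-180.0, 0.0, -10.5]
force: [-2.7, 3.2, -1.8]
opening: 0.0436
```

```bash
python3 -m jog '0 0 0 -0.02 0 0 -1;0 0 0 0 0 0 -1'; python3 -m jog '0 0 0 0 0.03 0 -1;0 0 0 0 0 0 -1'; python3 -m jog '0 0 0 0 0.03 0 -1;0 0 0 0 0 0 -1'
```

```text
clock: 12.4
tool_pos: [0.5884, 0.1238, 0.0203]
orientation: [-180.0, -0.0, -10.4]
force: [-0.6, 1.4, -1.5]
opening: 0.0437
clock: 12.65
tool_pos: [0.588, 0.1225, 0.0204]
orientation: [-180.0, -0.0, -10.5]
force: [-0.6, 0.2, -0.8]
opening: 0.0434
clock: 12.9
tool_pos: [0.5876, 0.1214, 0.0202]
orientation: [-180.0, -0.0, -10.5]
force: [0.3, 0.6, -0.7]
opening: 0.0437
```

```bash
python3 -m jog '0 0 0 0 0.03 0 -1;0 0 0 0 0 0 -1'; python3 -m jog '0 0 0 0 0.03 0 -1;0 0 0 0 0 0 -1'; python3 -m jog '0 0 0 0 0.03 0 -1;0 0 0 0 0 0 -1'
```

```text
clock: 13.15
tool_pos: [0.5875, 0.1206, 0.0203]
orientation: [-180.0, -0.0, -10.5]
force: [0.2, 2.2, -2.0]
opening: 0.0434
clock: 13.4
tool_pos: [0.5876, 0.1205, 0.0205]
orientation: [-179.9, -0.1, -10.5]
force: [-0.6, 5.8, -1.1]
opening: 0.0438
clock: 13.65
tool_pos: [0.5878, 0.1204, 0.0207]
orientation: [-179.8, -0.1, -10.5]
force: [-2.4, 11.0, -0.3]
opening: 0.0439
```

```bash
python3 -m jog '0 0 0 0 -0.05 0 -1;0 0 0 0 0 0.04 -1;0 0 0 0 0 0 -1'; python3 -m jog '0 0 0 0 0 0.03 -1;0 0 0 0 0 0 -1';python3 -m jog '0 0 0 0 0 0.02 -1;0 0 0 0 0 0 -1'
```

```text
clock: 14.02
tool_pos: [0.5876, 0.1205, 0.0187]
orientation: [-179.9, -0.0, -10.5]
force: [-0.8, 6.0, 1.4]
opening: 0.0437
clock: 14.28
tool_pos: [0.5877, 0.1206, 0.0177]
orientation: [-179.9, -0.1, -10.5]
force: [-0.8, 6.3, 1.9]
opening: 0.0441
clock: 14.52
tool_pos: [0.5877, 0.1206, 0.0169]
orientation: [-179.9, -0.1, -10.4]
force: [-0.8, 5.4, 0.7]
opening: 0.0439
```

```bash
python3 -m jog '0 0 0 0 -0.02 0.02 -1;0 0 0 0 0 0 -1'; python3 -m jog '0 0 0 0.03 0 0.015 -1;0 0 0 0 0 0 -1';python3 -m jog '0 0 0 0.03 0 0 -1;0 0 0 0 0 0 -1'
```

```text
clock: 14.78
tool_pos: [0.5877, 0.1206, 0.0165]
orientation: [180.0, -0.0, -10.4]
force: [-2.6, 2.5, 6.2]
opening: 0.0441
clock: 15.02
tool_pos: [0.5879, 0.1207, 0.0159]
orientation: [-180.0, 0.0, -10.5]
force: [-6.3, 5.7, 10.3]
opening: 0.0439
clock: 15.28
tool_pos: [0.5881, 0.1206, 0.0157]
orientation: [180.0, 0.1, -10.5]
force: [-10.2, 8.3, 12.0]
opening: 0.0432
```

```bash
python3 -m jog '0 0 0 -0.05 0 -0.05 -1;0 0 0 0 0 0 -1;0 0 0 0 0 0 0.2;0 0 0 0 0 0 0.5;0 0 0 0 0 0 0.5'
python3 - <<'E'
from h import *
im,d=save('top','t5',(215,155,315,225),8);
E
```

```text
clock: 15.9
tool_pos: [0.5877, 0.1203, 0.017]
orientation: [180.0, 0.0, -10.5]
force: [0.1, -0.2, -0.2]
opening: 0.0637
```

View pics/t5.png

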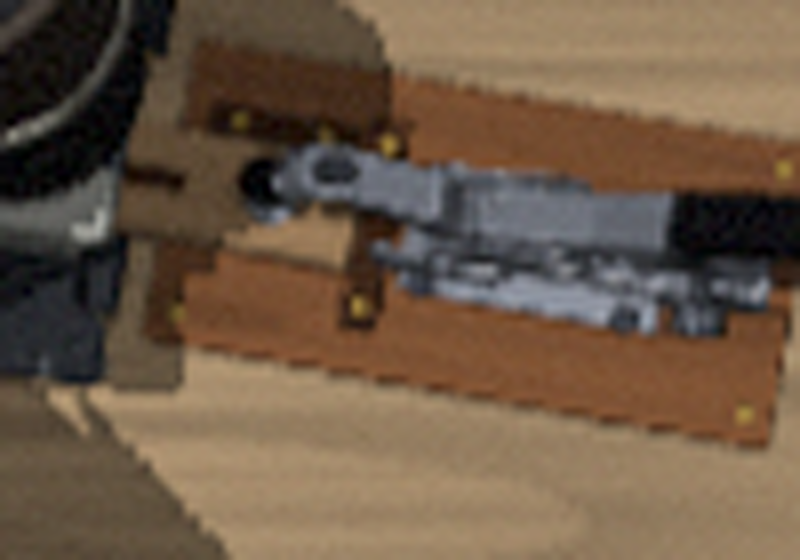

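```bash
python3 -m jog '0 0 0 0 0 -0.3 0.8;0 0 0 0 0 -0.7 1;0 0 0 0 0 -1 1;0 0 0 0 0 -1 1;0 0 0.9 0 0 -1 1;0 0 1 0 0 -1 1;0 0 1 0 0 -0.5 1;0 0 1 0 0 0 1'; for i in 1 2 3; do python3 -m jog '0 0 1 0 0 0 1;0 0 1 0 0 0 1;0 0 1 0 0 0 1;0 0 1 0 0 0 1;0 0 1 0 0 0 1;0 0 1 0 0 0 1;0 0 1 0 0 0 1;0 0 1 0 0 0 1'; done;  python3 -m jog '0 0 1 0 0 0 1;0 0 1 0 0 0 1;0 0 1 0 0 0 1;0 0 0.5 0 0 0 1;0 0 0 0 0 0 1'
python3 - <<'E'
from h import *
o=ctrl.get_obs();print(o['joint_pos']);T=toolT(o);np.save('/tmp/w6T.npy',T);save('wrist','w6',scale=1.5)
E
```

```text
clock: 16.95
tool_pos: [0.5885, 0.1209, 0.2406]
orientation: [-179.8, -0.2, -33.0]
force: [0.2, 0.2, -0.6]
opening: 0.0879
clock: 17.95
tool_pos: [0.5876, 0.1205, 0.2382]
orientation: [-180.0, 0.0, -78.8]
force: [0.6, 0.2, 0.2]
opening: 0.0876
clock: 18.95
tool_pos: [0.5876, 0.1205, 0.2382]
orientation: [-180.0, 0.0, -124.7]
force: [0.1, 0.2, 0.5]
opening: 0.0878
clock: 19.95
tool_pos: [0.5876, 0.1205, 0.2382]
orientation: [180.0, 0.0, -170.5]
force: [-0.9, 0.6, 0.4]
opening: 0.0879
clock: 20.58
tool_pos: [0.5876, 0.1206, 0.238]
orientation: [180.0, 0.0, 169.7]
force: [-0.1, -0.1, 0.4]
opening: 0.0875
[ 3.02476758e+01  1.30894365e+01 -8.25272560e+00  4.11422230e-03
 -6.86122991e+01 -4.05947738e+01]
```

View pics/w6.png

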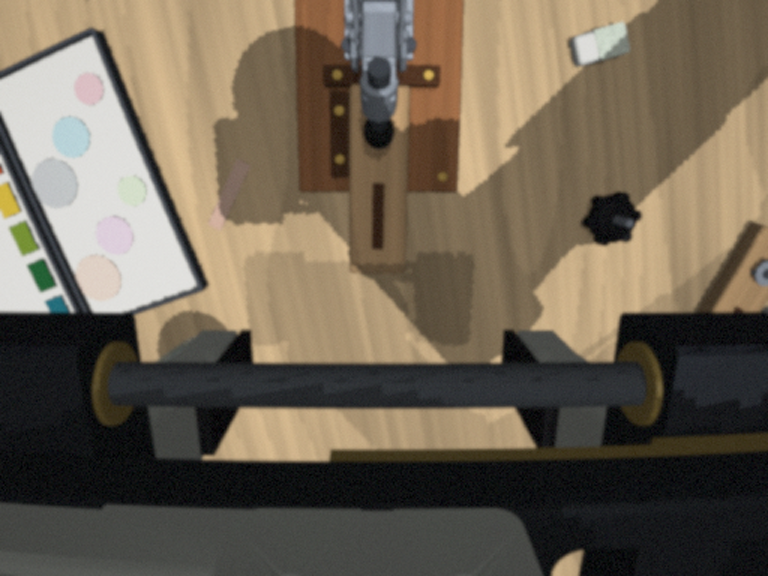

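Run:
```python
from h import *
T=np.load('/tmp/w6T.npy'); im=np.load('/tmp/w6.npz')['im'][:,:,::-1]
cv2.imwrite('pics/w6c.png',cv2.resize(im[35:190,190:315],None,fx=4.8,fy=3.8*4.8/4.8,interpolation=cv2.INTER_CUBIC))
```

```text
(no output)
```

View pics/w6c.png

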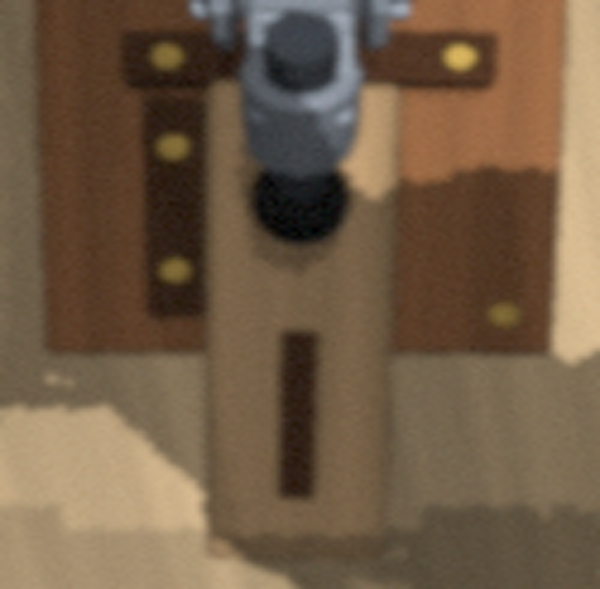

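Run:
```python
from h import *
T=np.load('/tmp/w6T.npy')
def L(a,z):
    P=onz('wrist',np.array(a)/[4.8,3.8]+[190,35],z,T); v=P[0]-P[1]; return P[:,:2].round(4).tolist(),np.degrees(np.arctan2(-v[1],-v[0])).round(2)
for n,a,z in [('armL',[(206,90),(211,540)],.03),('armR',[(397,90),(385,530)],.03),('stopL',[(146,100),(149,315)],.025),('boardL',[(38,10),(47,350)],.012),('boardR',[(564,10),(548,350)],.012),('endstop',[(125,60),(495,60)],.025),('boardend',[(47,352),(548,352)],.012),('armend',[(212,540),(385,540)],.03)]: print(n,*L(a,z))
```

```text
armL [[0.586, 0.0023], [0.6098, 0.1305]] 79.45
armR [[0.5439, 0.01], [0.5679, 0.135]] 79.13
stopL [[0.6001, 0.0018], [0.6115, 0.0617]] 79.19
boardL [[0.6206, -0.0298], [0.6395, 0.0678]] 79.05
boardR [[0.5002, -0.0078], [0.5186, 0.0899]] 79.3
endstop [[0.6026, -0.0099], [0.5202, 0.0051]] 169.66
boardend [[0.6396, 0.0684], [0.5187, 0.0905]] 169.62
armend [[0.6096, 0.1305], [0.5684, 0.1381]] 169.61
```

Run:
```python
from h import *
c=np.array([.5582,-.0338]); y=np.radians(79.4); u=np.array([np.cos(y),np.sin(y)]);v=np.array([-u[1],u[0]])
for n in ['top','scene']:
    im,d=save(n,n+'7'); o,D=None,None
    uu,vv=np.meshgrid(np.arange(512),np.arange(384)); P=bydepth(n,np.c_[uu.ravel(),vv.ravel()],d)
    q=P[:,:2]-c; X=q@u;Y=q@v; g=im.reshape(-1,3).max(1)
    m=(X<-.03)&(X>-.26)&(abs(Y)<.03)&(P[:,2]>.06)&(P[:,2]<.25)
    dark=m&(g<60)
    for x0 in np.arange(-.24,-.03,.01):
        k=m&(abs(X-x0)<.005)
        if k.sum(): print(n,round(x0,3),k.sum(),'z',np.percentile(P[k,2],90).round(4),'y',np.median(Y[k]).round(4),Y[k].min().round(3),Y[k].max().round(3),'bright',np.median(g[k]))
```

```text
top -0.19 3 z 0.2029 y -0.0021 -0.005 0.001 bright 97.0
top -0.18 16 z 0.2051 y -0.0008 -0.006 0.005 bright 123.5
top -0.17 20 z 0.2011 y 0.0002 -0.006 0.005 bright 124.5
top -0.16 17 z 0.1938 y -0.002 -0.008 0.004 bright 123.0
top -0.15 13 z 0.1907 y -0.001 -0.008 0.006 bright 122.0
top -0.14 29 z 0.2012 y 0.0005 -0.012 0.011 bright 17.0
top -0.13 33 z 0.1988 y 0.0013 -0.011 0.01 bright 20.0
top -0.12 34 z 0.1891 y 0.0018 -0.01 0.015 bright 19.0
top -0.11 40 z 0.18 y 0.0038 -0.01 0.015 bright 21.5
top -0.1 50 z 0.1689 y 0.0067 -0.013 0.025 bright 22.5
top -0.09 39 z 0.1612 y 0.0011 -0.013 0.013 bright 19.0
top -0.08 32 z 0.1525 y 0.0005 -0.012 0.01 bright 57.0
top -0.07 30 z 0.138 y 0.0026 -0.01 0.011 bright 112.0
top -0.06 28 z 0.1275 y 0.0002 -0.009 0.01 bright 112.5
top -0.05 28 z 0.1184 y 0.0007 -0.017 0.014 bright 124.0
top -0.04 37 z 0.1105 y 0.0014 -0.015 0.015 bright 116.0
scene -0.18 8 z 0.205 y -0.0024 -0.008 0.003 bright 156.0
scene -0.17 16 z 0.2046 y -0.0023 -0.008 0.004 bright 154.5
scene -0.16 13 z 0.1914 y -0.0014 -0.008 0.005 bright 155.0
scene -0.15 2 z 0.1922 y -0.0014 -0.005 0.002 bright 146.5
scene -0.14 8 z 0.1982 y -0.0041 -0.013 0.006 bright 37.5
scene -0.13 23 z 0.1983 y -0.0012 -0.013 0.01 bright 27.0
scene -0.12 30 z 0.1921 y -0.0047 -0.018 0.009 bright 29.5
scene -0.11 30 z 0.1807 y -0.004 -0.018 0.008 bright 29.5
scene -0.1 39 z 0.1718 y -0.0057 -0.024 0.01 bright 30.0
scene -0.09 23 z 0.1622 y -0.0071 -0.023 0.009 bright 33.0
scene -0.08 11 z 0.1541 y -0.0096 -0.012 -0.006 bright 56.0
scene -0.07 13 z 0.1412 y -0.0097 -0.012 -0.006 bright 141.0
scene -0.06 7 z 0.1251 y -0.0112 -0.014 -0.009 bright 79.0
scene -0.05 2 z 0.1206 y -0.0113 -0.012 -0.011 bright 123.5
```

Run:
```python
from h import *
plan([0.5345,-0.1606,0.230],169.4,9)
```

```text
n 9 dyaw -0.291406562919434 dp [-0.0532 -0.2812 -0.0076]
0 0 0.006 0.005 -0.795 0.021 1; 0 0 0.006 0.005 -0.795 0.021 1; 0 0 0.006 0.005 -0.795 0.021 1; 0 0 0.006 0.004 -0.795 0.021 1; 0 0 0.006 0.004 -0.795 0.021 1; 0 0 0.006 0.003 -0.795 0.021 1; 0 0 0.006 0.003 -0.795 0.021 1; 0 0 0.006 0.002 -0.795 0.021 1; 0 0 0.006 0.002 -0.795 0.021 1;
```

```bash
python3 -m jog '0 0 0.05 0 -0.4 -0.1 -1;0 0 0 0 -0.9 0 -1;0 0 0 0 -0.98 0 -1;0 0 0 0 -0.98 0 -1;0 0 0 0 -0.98 0 -1;0 0 0 0 -0.98 0 -1;0 0 0 0 -0.98 0 -1;0 0 0 0.03 -0.7 0 -1'; python3 -m jog '0 0 0 0 -0.25 0 -1;0 0 0 0 0 0 -1'
python3 - <<'E'
from h import *
o=ctrl.get_obs(); c=np.array([.5582,-.0338]); y=np.radians(79.4); u=np.array([np.cos(y),np.sin(y)]);v=np.array([-u[1],u[0]]); q=o['tool_pos'][:2]-c; print(q@u,q@v,o['joint_pos'])
T=toolT(o);np.save('/tmp/w8T.npy',T);save('wrist','w8',scale=1.5); save('scene','s8',(190,80,320,200),5)
E
```

```text
clock: 21.72
tool_pos: [0.5346, -0.1525, 0.2416]
orientation: [-180.0, 0.0, 169.3]
force: [-0.4, 0.5, -0.4]
opening: 0.0131
clock: 21.98
tool_pos: [0.5334, -0.1609, 0.2414]
orientation: [180.0, 0.0, 169.3]
force: [0.1, 0.6, 0.3]
opening: 0.0006
-0.12947346987550032 0.0009850311364671543 [ 3.35224501e+00  8.91004063e+00 -1.30964379e+01 -2.19961124e-04
 -6.79792329e+01 -1.40798101e+01]
```

View pics/w8.png

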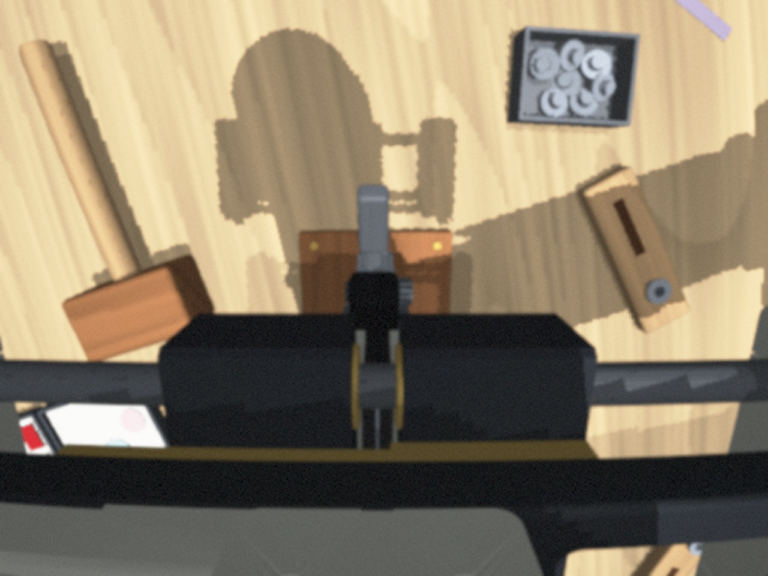

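View pics/s8.png

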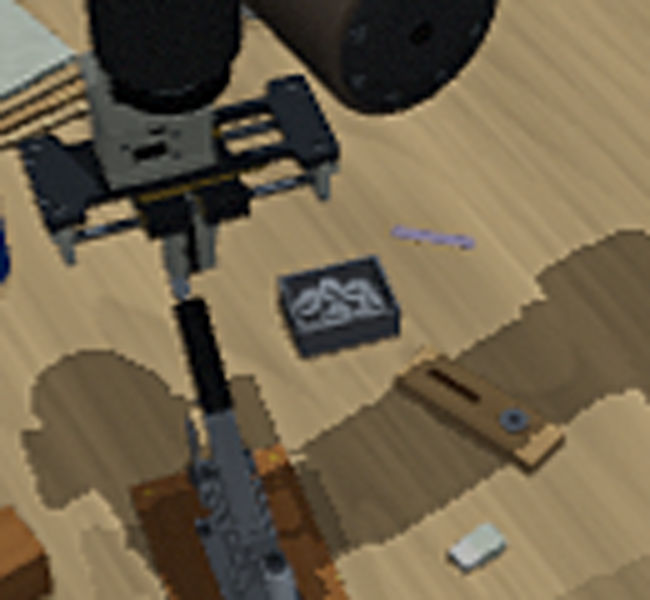

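Run:
```python
from h import *
T=np.load('/tmp/w8T.npy');d=np.load('/tmp/w8.npz')['d']
c=np.array([.5582,-.0338]); y=np.radians(79.4); u=np.array([np.cos(y),np.sin(y)]);v=np.array([-u[1],u[0]])
for p in [(374,276),(374,285),(374,295),(374,308),(374,265),(373,240),(373,200)]:
    P=bydepth('wrist',[np.array(p)/1.5],d,T)[0]; print(p,P.round(4),((P[:2]-c)@u).round(4),((P[:2]-c)@v).round(4))
```

```text
(374, 276) [ 0.5318 -0.177   0.1906] -0.1456 -0.0004
(374, 285) [ 0.5324 -0.1737  0.1935] -0.1423 -0.0004
(374, 295) [ 0.5331 -0.17    0.1961] -0.1385 -0.0004
(374, 308) [ 0.5342 -0.1643  0.1967] -0.1327 -0.0004
(374, 265) [ 0.5313 -0.1795  0.1792] -0.1482 -0.0004
(373, 240) [ 0.5292 -0.1928  0.1896] -0.1616 -0.0007
(373, 200) [ 0.5256 -0.211   0.2039] -0.1802 -0.0006
```

```bash
python3 -m jog '0 0 0 -0.03 0 0.3 -1;0 0 0 0 0 0.5 -1;0 0 0 0 0 0.2 -1;0 0 0 0 0 0 -1'; python3 -m jog '0 0 0 0 0 0.1 -1;0 0 0 0 0 0.1 -1'; python3 -m jog '0 0 0 0 0 0.1 -1;0 0 0 0 0 0.1 -1'
```

```text
clock: 22.58
tool_pos: [0.5347, -0.1602, 0.2006]
orientation: [-180.0, -0.1, 169.4]
force: [-0.4, -0.5, -1.0]
opening: 0.0002
clock: 22.82
tool_pos: [0.5358, -0.1605, 0.1941]
orientation: [180.0, 0.1, 169.4]
force: [0.3, -0.2, 5.1]
opening: 0.0006
clock: 23.08
tool_pos: [0.5353, -0.1605, 0.1854]
orientation: [180.0, 0.1, 169.4]
force: [0.7, -0.3, 4.8]
opening: 0.0008
```

```bash
python3 -m jog '0 0 0 0 0 0.1 -1;0 0 0 0 -0.02 0.1 -1'; python3 -m jog '0 0 0 0 -0.02 0.1 -1;0 0 0 0 -0.02 0.1 -1';  python3 -m jog '0 0 0 0 -0.02 0.1 -1;0 0 0 0 -0.02 0.1 -1'
```

```text
clock: 23.32
tool_pos: [0.535, -0.1614, 0.1772]
orientation: [-180.0, 0.0, 169.4]
force: [-0.4, -1.2, 5.6]
opening: 0.0004
clock: 23.58
tool_pos: [0.5346, -0.1631, 0.1692]
orientation: [-180.0, 0.0, 169.3]
force: [-0.5, -0.8, 4.5]
opening: -0.0001
clock: 23.82
tool_pos: [0.5343, -0.1646, 0.1611]
orientation: [-180.0, 0.0, 169.3]
force: [0.9, -2.1, 4.4]
opening: 0.0003
```

```bash
python3 -m jog '0 0 0 0 -0.02 0.1 -1;0 0 0 0 -0.02 0.08 -1'; python3 -m jog '0 0 0 0 -0.02 0.08 -1;0 0 0 0 -0.02 0.08 -1'
```

```text
clock: 24.08
tool_pos: [0.5339, -0.1661, 0.1537]
orientation: [-180.0, 0.0, 169.3]
force: [-0.2, -1.2, 4.1]
opening: 0.0005
clock: 24.32
tool_pos: [0.5337, -0.1678, 0.1479]
orientation: [-180.0, 0.0, 169.4]
force: [-1.5, -0.9, 8.8]
opening: 0.0005
```

```bash
python3 -m jog '0 0 0 0 -0.02 0.08 -1;0 0 0 0 -0.02 0.05 -1'; python3 -m jog '0 0 0 0 -0.02 0.06 -1;0 0 0 0 -0.02 0.06 -1'
```

```text
clock: 24.58
tool_pos: [0.5336, -0.1692, 0.143]
orientation: [-180.0, 0.1, 169.4]
force: [-1.7, 0.7, 10.2]
opening: 0.0006
clock: 24.82
tool_pos: [0.5333, -0.1705, 0.1383]
orientation: [180.0, 0.1, 169.4]
force: [-1.0, 2.3, 10.7]
opening: 0.0005
```

Run:
```python
from h import *
save('scene','s9',(190,80,320,200),5)
```

```text
(no output)
```

View pics/s9.png

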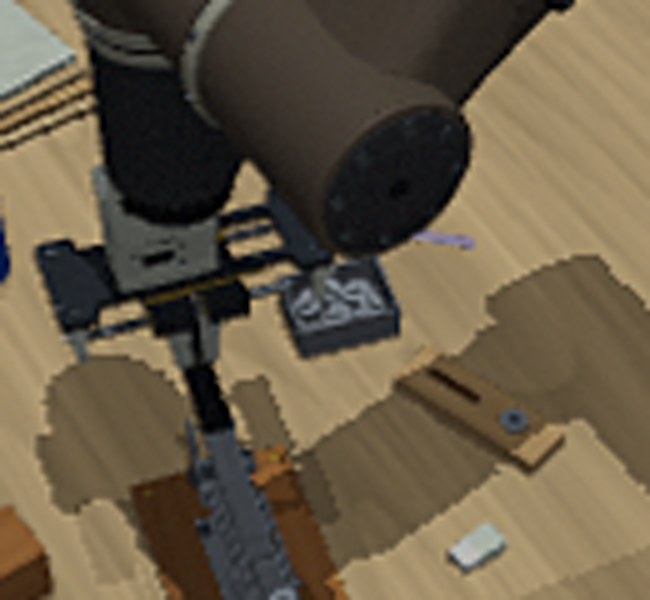

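```bash
python3 -m jog '0 0 0 0 -0.02 0.06 -1;0 0 0 0 -0.02 0.06 -1'; python3 -m jog '0 0 0 0 -0.02 0.06 -1;0 0 0 0 -0.01 0.06 -1';  python3 -m jog '0 0 0 0 -0.01 0.06 -1;0 0 0 0 -0.01 0.05 -1'
```

```text
clock: 25.12
tool_pos: [0.533, -0.1713, 0.1328]
orientation: [179.9, 0.0, 169.3]
force: [-0.2, 4.3, 6.0]
opening: 0.0008
clock: 25.38
tool_pos: [0.5328, -0.1722, 0.1277]
orientation: [179.9, 0.0, 169.3]
force: [1.1, 4.9, 4.6]
opening: 0.0004
clock: 25.62
tool_pos: [0.5325, -0.1735, 0.1232]
orientation: [179.9, 0.0, 169.4]
force: [1.7, 4.3, 4.3]
opening: 0.0007
```

```bash
python3 -m jog '0 0 0 0 0.02 0.05 -1;0 0 0 0 0.01 0.04 -1'; python3 -m jog '0 0 0 0 0 0.04 -1;0 0 0 0 0 0.04 -1'
```

```text
clock: 25.88
tool_pos: [0.5324, -0.1735, 0.1198]
orientation: [-180.0, -0.0, 169.3]
force: [0.1, -2.6, 3.1]
opening: 0.0001
clock: 26.12
tool_pos: [0.5322, -0.1733, 0.1165]
orientation: [-180.0, -0.0, 169.3]
force: [-0.1, -1.2, 3.1]
opening: 0.0006
```

```bash
python3 -m jog '0 0 0 0 0 0.04 -1;0 0 0 0 0 0.04 -1'; python3 -m jog '0 0 0 0 0 0.04 -1;0 0 0 0 0 0 -1'
```

```text
clock: 26.38
tool_pos: [0.5321, -0.173, 0.1132]
orientation: [180.0, -0.0, 169.3]
force: [-0.7, -0.6, 0.3]
opening: 0.0005
clock: 26.62
tool_pos: [0.5322, -0.1728, 0.1115]
orientation: [180.0, -0.0, 169.3]
force: [0.0, 0.0, 0.2]
opening: 0.0007
```

```bash
python3 -m jog '0 0 0 0 0 0.03 -1;0 0 0 0 0 0 -1'; python3 -m jog '0 0 0 0 0 0.03 -1;0 0 0 0 0 0 -1'; python3 -m jog '0 0 0 0 0 0.03 -1;0 0 0 0 0 0 -1'
```

```text
clock: 26.88
tool_pos: [0.5324, -0.1729, 0.1106]
orientation: [180.0, -0.0, 169.3]
force: [0.8, -0.1, -0.5]
opening: 0.0003
clock: 27.12
tool_pos: [0.5325, -0.173, 0.1094]
orientation: [180.0, -0.0, 169.3]
force: [-0.2, -0.7, -0.3]
opening: 0.0003
clock: 27.38
tool_pos: [0.5324, -0.173, 0.1083]
orientation: [-180.0, -0.0, 169.3]
force: [-0.6, -0.1, 1.3]
opening: 0.0004
```

```bash
python3 -m jog '0 0 0 0 0 -0.3 -1;0 0 0 0 0 -0.6 -1;0 0 0 0 0 -0.6 0;0 0 0 0 0 -0.5 1;0 0 0 0 0 0 1;0 0 0 0 0 0 1'
python3 - <<'E'
from h import *
o=ctrl.get_obs();T=toolT(o);np.save('/tmp/w10T.npy',T);im,d=save('wrist','w10',scale=1.5); save('scene','s10',(180,90,310,210),5)
c=np.array([.5582,-.0338]); y=np.radians(79.4); u=np.array([np.cos(y),np.sin(y)]);v=np.array([-u[1],u[0]])
print(o['tool_pos'])
E
```

```text
clock: 28.12
tool_pos: [0.5322, -0.1729, 0.1883]
orientation: [180.0, -0.0, 169.3]
force: [0.2, -0.0, -0.5]
opening: 0.0351
[ 0.53224998 -0.17293137  0.18830059]
```

View pics/w10.png

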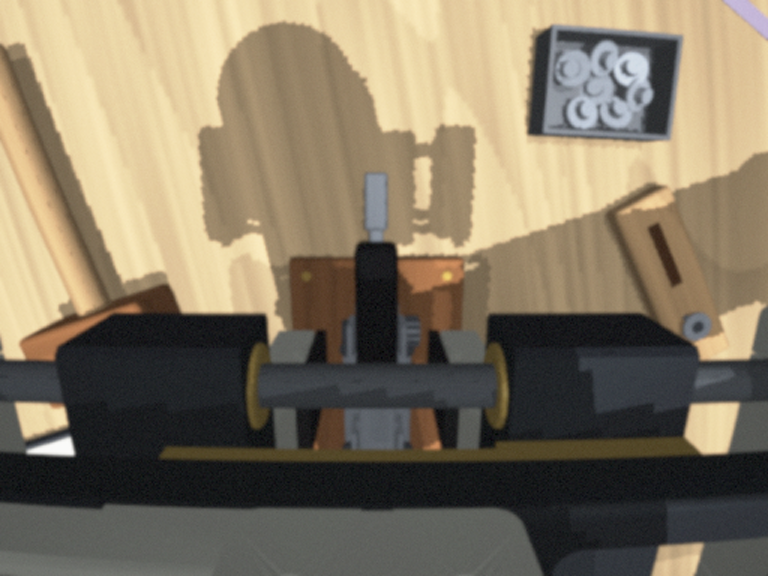

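View pics/s10.png

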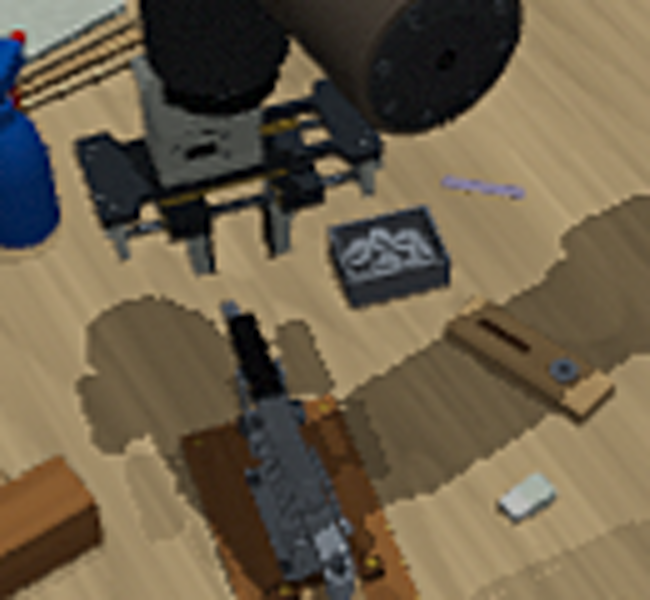

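Run:
```python
from h import *
T=np.load('/tmp/w10T.npy');d=np.load('/tmp/w10.npz')['d']
c=np.array([.5582,-.0338]); y=np.radians(79.4); u=np.array([np.cos(y),np.sin(y)]);v=np.array([-u[1],u[0]])
for p in [(376,178),(376,190),(376,200),(376,215),(376,225),(377,235),(376,250),(376,265),(376,285),(369,200),(384,200)]:
    P=bydepth('wrist',[np.array(p)/1.5],d,T)[0]; t=(np.linalg.inv(T)@np.r_[P,1])[:3]; print(p,P.round(4),((P[:2]-c)@u).round(4),((P[:2]-c)@v).round(4),'tool',t.round(4))
```

```text
(376, 178) [ 0.5222 -0.2286  0.077 ] -0.1981 -0.0005 tool [-0.0005 -0.0566  0.1113]
(376, 190) [ 0.5234 -0.2223  0.0774] -0.1917 -0.0005 tool [-0.0005 -0.0502  0.1109]
(376, 200) [ 0.5244 -0.2171  0.0791] -0.1863 -0.0005 tool [-0.0005 -0.0448  0.1092]
(376, 215) [ 0.5259 -0.2091  0.08  ] -0.1782 -0.0005 tool [-0.0005 -0.0367  0.1083]
(376, 225) [ 0.527  -0.2036  0.0794] -0.1727 -0.0005 tool [-0.0005 -0.0311  0.1088]
(377, 235) [ 0.5275 -0.1979  0.0787] -0.167 0.0 tool [ 1.000e-04 -2.550e-02  1.096e-01]
(376, 250) [ 0.5288 -0.1939  0.1016] -0.1627 -0.0005 tool [-0.0005 -0.0212  0.0867]
(376, 265) [ 0.5302 -0.1863  0.1024] -0.155 -0.0006 tool [-0.0005 -0.0135  0.0859]
(376, 285) [ 0.5323 -0.1755  0.101 ] -0.144 -0.0006 tool [-0.0005 -0.0025  0.0873]
(369, 200) [ 0.5282 -0.2176  0.0772] -0.1862 -0.0044 tool [-0.0043 -0.0447  0.1111]
(384, 200) [ 0.5201 -0.2161  0.0779] -0.1862 0.0039 tool [ 0.0039 -0.0447  0.1103]
```

```bash
python3 -m jog '0 0 0 0 -0.6 0 0.3;0 0 0 -0.01 -0.57 0 0.3;0 0 0 0 0 0.7 0.3;0 0 0 0 0 0.8 0.3;0 0 0 0 0 0.8 0.3;0 0 0 0 0 0.5 0.3;0 0 0 0 0 0.25 0.3;0 0 0 0 0 0.1 0.3'; python3 -m jog '0 0 0 0 0 0 0.3;0 0 0 0 0 0 0.3'
python3 - <<'E'
from h import *
o=ctrl.get_obs();im,d=save('wrist','w11',scale=1.5)
E
```

```text
clock: 29.22
tool_pos: [0.5241, -0.2191, 0.0618]
orientation: [-180.0, -0.1, 169.3]
force: [0.1, 0.3, -0.6]
opening: 0.0566
clock: 29.48
tool_pos: [0.5248, -0.2191, 0.0631]
orientation: [180.0, 0.1, 169.4]
force: [-0.1, -0.0, 0.8]
opening: 0.057
```

View pics/w11.png

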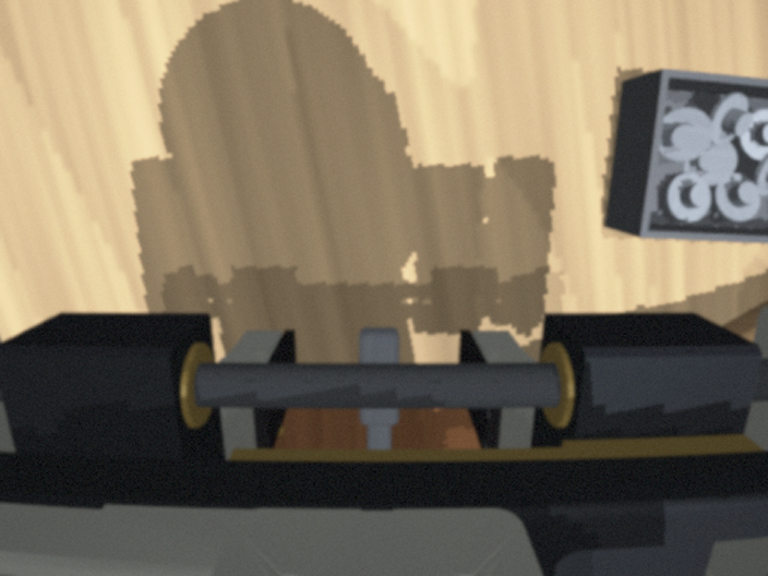

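Tail (375,375) is centred between the open fingers. Lower 4 mm and close.

```bash
python3 -m jog '0 0 0 0.01 0 0.1 0.3;0 0 0 0 0 0 -1;0 0 0 0 0 0 -1;0 0 0 0 0 0 -1;0 0 0 0 0 0 -1;0 0 0 0 0 0 -1'
```

```text
clock: 30.28
tool_pos: [0.524, -0.219, 0.0584]
orientation: [-180.0, 0.0, 169.3]
force: [1.5, -1.4, -0.2]
opening: 0.0127
```

Pinched (12.7 mm opening = tail width). Lift in small steps.

```bash
python3 -m jog '0 0 0 0 0 -0.1 -1;0 0 0 0 0 -0.1 -1'; python3 -m jog '0 0 0 0 0 -0.1 -1;0 0 0 0 0 -0.05 -1'; python3 -m jog '0 0 0 0 0 -0.05 -1;0 0 0 0 0 -0.05 -1'
```

```text
clock: 30.52
tool_pos: [0.5239, -0.2194, 0.0665]
orientation: [-180.0, -0.0, 169.3]
force: [0.7, -4.0, -4.1]
opening: 0.0128
clock: 30.78
tool_pos: [0.5239, -0.2195, 0.0729]
orientation: [-180.0, 0.0, 169.3]
force: [0.0, -7.3, -1.4]
opening: 0.0128
clock: 31.02
tool_pos: [0.5239, -0.2198, 0.0772]
orientation: [-179.9, 0.0, 169.4]
force: [-0.1, -8.1, 1.2]
opening: 0.0129
```

```bash
python3 -m jog '0 0 0 0 -0.04 -0.1 -1;0 0 0 0 -0.02 -0.1 -1'; python3 -m jog '0 0 0 0 -0.02 -0.15 -1;0 0 0 0 0 -0.15 -1'
```

```text
clock: 31.28
tool_pos: [0.5239, -0.2205, 0.0849]
orientation: [179.9, 0.1, 169.3]
force: [2.6, 6.8, 0.8]
opening: 0.0129
clock: 31.52
tool_pos: [0.5238, -0.2209, 0.0968]
orientation: [179.9, 0.0, 169.4]
force: [1.9, 6.2, 0.0]
opening: 0.0126
```

Run:
```python
from h import *
save('scene','s12',(180,90,310,210),5)
```

```text
(no output)
```

View pics/s12.png

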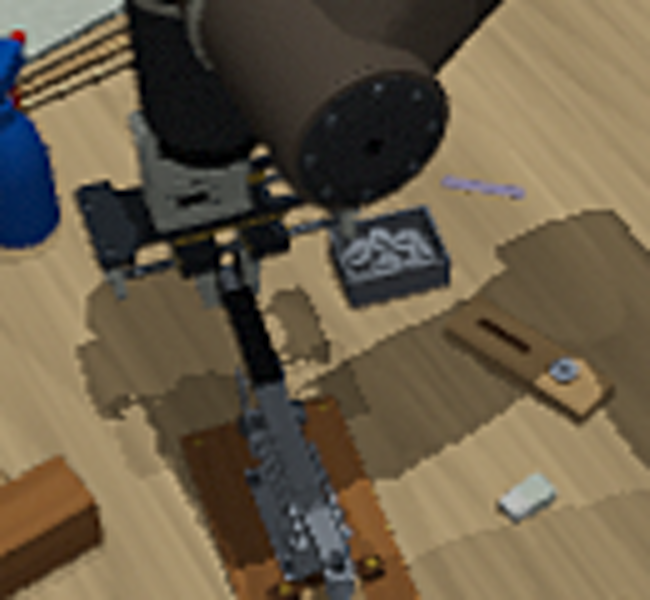

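```bash
python3 -m jog '0 0 0 0 0.03 -0.2 -1;0 0 0 0 0.02 -0.2 -1'; python3 -m jog '0 0 0 0 0.03 -0.2 -1;0 0 0 0 0.03 -0.2 -1';python3 -m jog '0 0 0 0 0.04 -0.2 -1;0 0 0 0 0.04 -0.2 -1'
```

```text
clock: 31.82
tool_pos: [0.5238, -0.22, 0.113]
orientation: [180.0, 0.0, 169.4]
force: [1.8, 0.3, -0.4]
opening: 0.0127
clock: 32.08
tool_pos: [0.5241, -0.2183, 0.1292]
orientation: [-180.0, 0.0, 169.3]
force: [1.3, -3.0, 1.0]
opening: 0.0127
clock: 32.33
tool_pos: [0.5247, -0.2152, 0.1452]
orientation: [-180.0, 0.0, 169.3]
force: [0.4, -5.3, 0.7]
opening: 0.0126
```

```bash
python3 -m jog '0 0 0 0 0.02 -0.2 -1;0 0 0 0 0.03 -0.2 -1'; python3 -m jog '0 0 0 0 0.04 -0.1 -1;0 0 0 0 0.04 -0.1 -1'
python3 - <<'E'
from h import *
save('scene','s13',(180,90,310,210),5)
E
```

```text
clock: 32.58
tool_pos: [0.5252, -0.2117, 0.1605]
orientation: [179.9, 0.0, 169.3]
force: [3.8, 5.7, -2.7]
opening: 0.013
clock: 32.83
tool_pos: [0.5257, -0.209, 0.1683]
orientation: [180.0, -0.0, 169.4]
force: [3.5, 2.9, -3.1]
opening: 0.0127
```

View pics/s13.png

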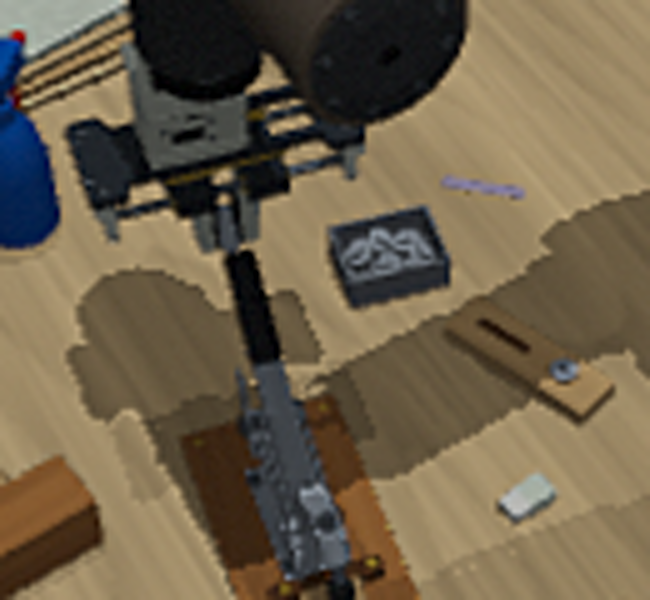

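```bash
python3 -m jog '0 0 0 0 0 0 -0.3;0 0 0 0 0 0 0.3;0 0 0 0 0 0 0.8;0 0 0 0 0 -0.2 1;0 0 0 0 0 -0.6 1;0 0 0 0 -0.5 -0.8 1;0 0 0 0 -0.8 -0.5 1;0 0 0 0 -0.5 0 1'; python3 -m jog '0 0 0 0 0 0 1'
python3 - <<'E'
from h import *
im,d=save('top','t14',(190,140,350,240),5); save('scene','s14',(190,90,350,240),5)
n='top'; c=np.array([.5582,-.0338]); y=np.radians(79.4); u=np.array([np.cos(y),np.sin(y)]);v=np.array([-u[1],u[0]])
uu,vv=np.meshgrid(np.arange(512),np.arange(384)); P=bydepth(n,np.c_[uu.ravel(),vv.ravel()],d); q=P[:,:2]-c;X=q@u;Y=q@v
for x0 in (-.18,-.16,-.13,-.11,-.08):
    k=(abs(X-x0)<.005)&(abs(Y)<.02)&(P[:,2]>.04)&(P[:,2]<.24); print(x0,k.sum(),np.percentile(P[k,2],90) if k.any() else 0)
E
```

```text
clock: 33.88
tool_pos: [0.5129, -0.2818, 0.2548]
orientation: [-180.0, 0.2, 169.3]
force: [-0.2, 0.3, -0.2]
opening: 0.0851
clock: 34.0
tool_pos: [0.5116, -0.2813, 0.2519]
orientation: [180.0, -0.0, 169.2]
force: [-0.3, 1.1, -0.6]
opening: 0.0872
-0.18 17 0.20527824993362048
-0.16 0 0
-0.13 0 0
-0.11 0 0
-0.08 0 0
```

View pics/t14.png

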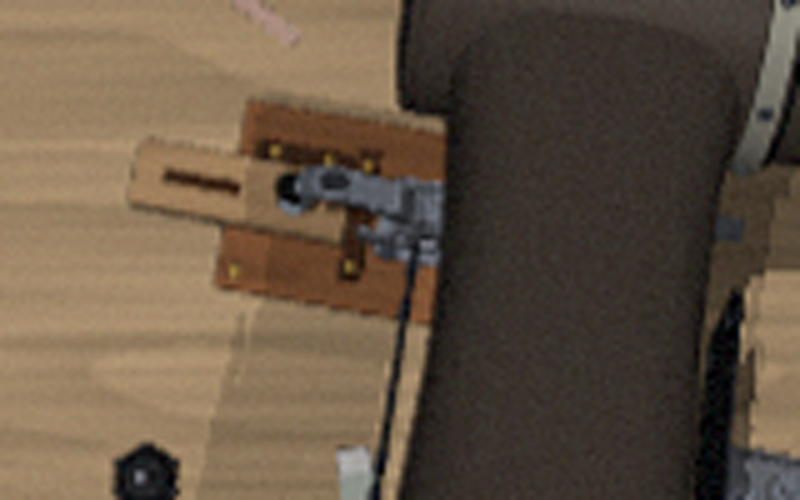

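View pics/s14.png

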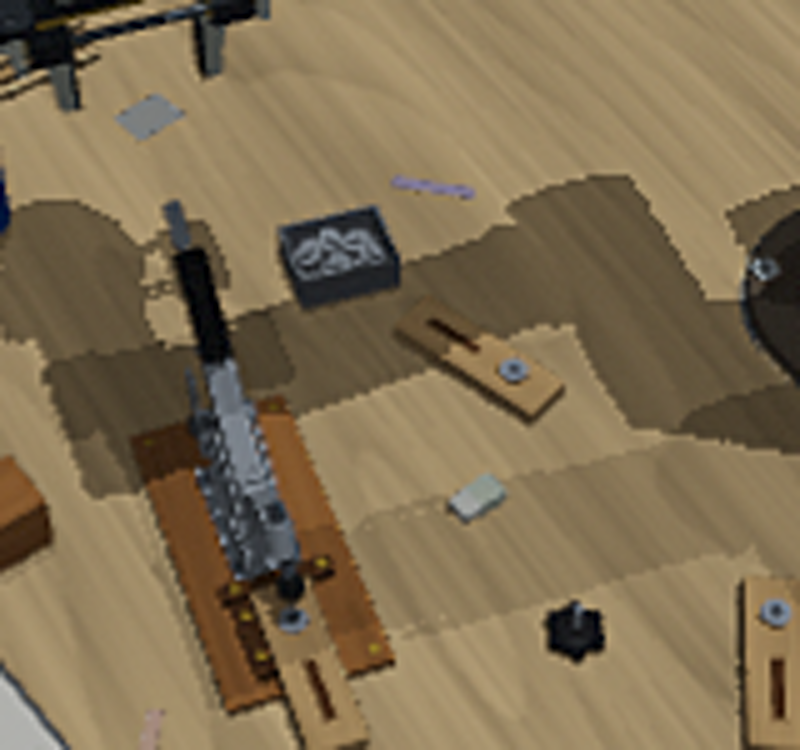

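Run:
```python
from h import *
im=np.load('/tmp/s14.npz')['im'];d=np.load('/tmp/s14.npz')['d']
a=im[:,:,::-1][195:240,232:268]; cv2.imwrite('pics/s14c.png',cv2.resize(a,None,fx=13,fy=13,interpolation=cv2.INTER_CUBIC))
u0,v0=292/5+190,617/5+90
for dv in range(-3,5): print([bydepth('scene',[(u0+k,v0+dv)],d)[0][2].round(4) for k in range(-5,6)])
```

```text
[np.float64(0.0293), np.float64(0.0254), np.float64(0.0253), np.float64(0.0279), np.float64(0.0749), np.float64(0.0696), np.float64(0.025), np.float64(0.0263), np.float64(0.0299), np.float64(0.027), np.float64(0.0081)]
[np.float64(0.0275), np.float64(0.0285), np.float64(0.0283), np.float64(0.0284), np.float64(0.0301), np.float64(0.0309), np.float64(0.0253), np.float64(0.0327), np.float64(0.0271), np.float64(0.03), np.float64(0.0301)]
[np.float64(0.0317), np.float64(0.0329), np.float64(0.0309), np.float64(0.0306), np.float64(0.0277), np.float64(0.0301), np.float64(0.031), np.float64(0.0311), np.float64(0.0305), np.float64(0.0276), np.float64(0.0338)]
[np.float64(0.0268), np.float64(0.0303), np.float64(0.032), np.float64(0.0375), np.float64(0.0285), np.float64(0.0291), np.float64(0.0319), np.float64(0.0324), np.float64(0.0287), np.float64(0.0248), np.float64(0.0338)]
[np.float64(0.0284), np.float64(0.0271), np.float64(0.0255), np.float64(0.0341), np.float64(0.0321), np.float64(0.0308), np.float64(0.0317), np.float64(0.0281), np.float64(0.029), np.float64(0.028), np.float64(0.0278)]
[np.float64(0.0269), np.float64(0.0293), np.float64(0.0255), np.float64(0.0367), np.float64(0.0356), np.float64(0.0326), np.float64(0.036), np.float64(0.0347), np.float64(0.0269), np.float64(0.0256), np.float64(0.0263)]
[np.float64(0.0275), np.float64(0.029), np.float64(0.0312), np.float64(0.0262), np.float64(0.0296), np.float64(0.0317), np.float64(0.0357), np.float64(0.0293), np.float64(0.0235), np.float64(0.033), np.float64(0.0297)]
[np.float64(0.0335), np.float64(0.0296), np.float64(0.025), np.float64(0.0256), np.float64(0.0238), np.float64(0.0268), np.float64(0.034), np.float64(0.0304), np.float64(0.0308), np.float64(0.0299), np.float64(0.0277)]
```

View pics/s14c.png

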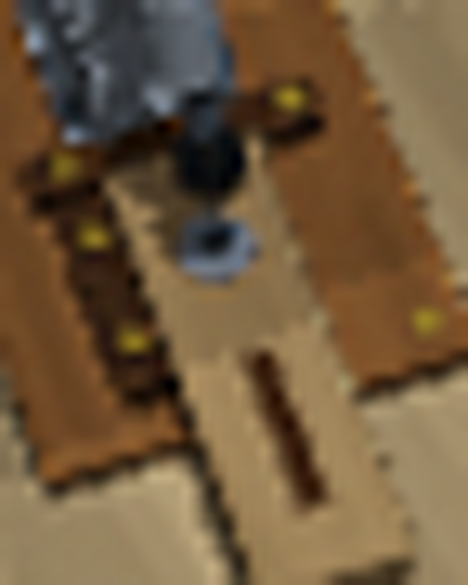

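Run:
```python
from h import *
ds=[];ims=[]
for i in range(10):
    im,d=vision.snapshot('scene'); ds.append(np.where(d>0,d,np.nan));ims.append(im)
d=np.nanmean(ds,0); g=np.mean(ims,0); np.save('/tmp/avg.npy',d)
us,vs=np.meshgrid(np.arange(244,254),np.arange(209,222))
for v in range(208,222): print(v,[round(float(bydepth('scene',[(u,v)],d)[0][2])*1e3,1) for u in range(242,256)], [int(g[v,u,2]-g[v,u,0]) for u in range(242,256)])
```

```text
208 [30.5, 29.6, 29.8, 75.4, 79.3, 81.1, 80.0, 78.5, 76.1, 31.1, 29.6, 11.8, 12.6, 10.9] [-38, -37, -40, -20, 2, 4, 4, 8, -12, -59, -62, -73, -75, -72]
209 [30.5, 28.3, 30.5, 30.2, 76.1, 77.4, 77.6, 75.6, 29.4, 29.9, 28.6, 12.6, 12.5, 12.1] [-37, -34, -37, -26, -11, -3, -1, -6, -40, -60, -58, -66, -75, -73]
210 [30.4, 31.5, 30.3, 29.7, 29.9, 72.6, 71.3, 29.1, 29.0, 29.8, 30.5, 12.1, 10.9, 12.2] [-53, -44, -38, -38, -35, -21, -15, -33, -67, -64, -58, -57, -72, -74]
211 [30.1, 31.4, 28.5, 28.6, 28.4, 29.7, 32.0, 31.8, 30.9, 29.6, 28.8, 30.0, 11.8, 13.0] [-68, -67, -46, -38, -32, -13, -7, -38, -53, -64, -60, -59, -70, -74]
212 [30.9, 32.3, 30.0, 30.9, 32.8, 32.1, 31.5, 31.6, 32.2, 29.6, 30.1, 28.4, 12.0, 12.2] [-65, -50, -36, -38, 5, 14, 13, 16, 19, -43, -63, -58, -55, -72]
213 [29.4, 31.4, 30.1, 32.6, 32.0, 32.7, 32.5, 31.9, 31.5, 29.9, 30.1, 30.1, 27.8, 10.7] [-63, -69, -48, -25, 6, 10, 5, 10, 24, -4, -55, -60, -59, -72]
214 [29.5, 30.5, 28.4, 31.1, 34.1, 32.7, 32.9, 33.6, 31.3, 31.5, 30.9, 30.6, 30.5, 11.8] [-57, -68, -53, -21, 13, 14, 11, 16, 25, -2, -61, -61, -60, -65]
215 [28.9, 3
[... 402 characters left out ...]
-66, -65, -66, -69, -70, -69, -64, -62, -60, -63, -61, -57]
218 [24.3, 29.0, 31.0, 31.0, 28.1, 30.0, 31.0, 28.8, 29.6, 30.1, 32.3, 31.2, 30.6, 31.3] [-36, -32, -62, -65, -64, -63, -64, -62, -61, -60, -60, -62, -61, -60]
219 [25.1, 23.6, 30.4, 30.7, 29.6, 30.7, 31.2, 30.8, 30.0, 28.3, 28.9, 29.2, 30.5, 30.2] [-38, -34, -59, -65, -63, -62, -63, -61, -60, -60, -59, -61, -63, -59]
220 [25.5, 24.9, 28.7, 29.4, 29.4, 29.2, 29.0, 30.3, 28.2, 29.2, 29.0, 29.4, 31.0, 29.0] [-71, -64, -53, -63, -64, -63, -63, -63, -61, -60, -60, -62, -70, -69]
221 [25.8, 25.7, 28.2, 29.5, 29.4, 30.3, 29.0, 30.7, 30.3, 29.3, 30.0, 28.7, 30.5, 30.1] [-107, -62, -23, -61, -65, -63, -62, -61, -61, -60, -65, -69, -69, -70]
```

```bash
python3 -m jog '0 0 0 0 0.5 -0.2 1;0 0 0 0 0.98 0 1;0 0 0 0 0.98 0 1;0 0 0 0 0.98 0 1;0 0 0 0 0.98 0 1;0 0 0 0 0.98 0 1;0 0 0 0 0.98 0 1;0 0 0 0 0.98 0 1'; python3 -m jog '0 0 0 0 0.98 0 1;0 0 0 0 0.98 0.3 1;0 0 0 0 0.9 0.6 1;0 0 0 0 0 0.6 1;0 0 0 0 0 0 1'
python3 - <<'E'
from h import *
o=ctrl.get_obs();T=toolT(o);np.save('/tmp/w15T.npy',T);im,d=save('wrist','w15',scale=1.5)
E
```

```text
clock: 35.6
tool_pos: [0.5668, 0.0112, 0.2611]
orientation: [180.0, 0.1, 169.4]
force: [0.6, -0.5, -0.2]
opening: 0.0874
clock: 36.22
tool_pos: [0.5866, 0.1221, 0.1989]
orientation: [-179.9, -0.2, 169.4]
force: [0.5, -0.6, 1.0]
opening: 0.0875
```

View pics/w15.png

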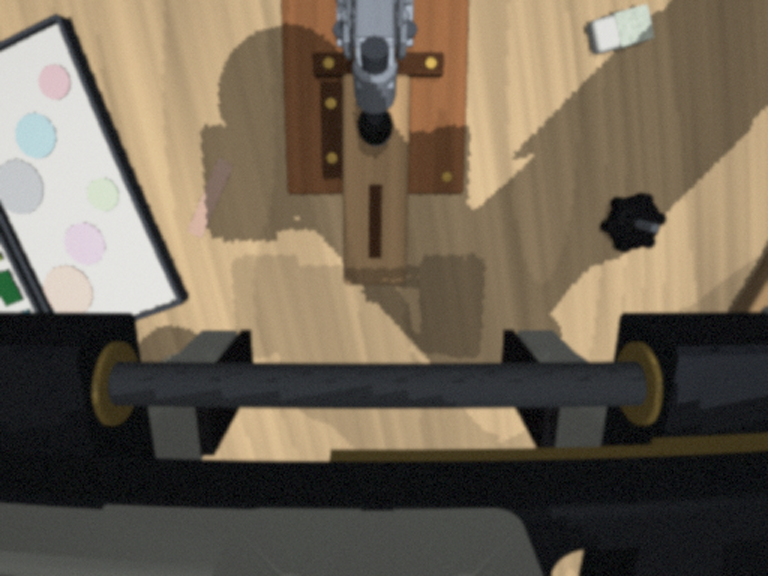

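Run:
```python
from h import *
T=np.load('/tmp/w15T.npy'); z=np.load('/tmp/w15.npz');im=z['im'][:,:,::-1]
cv2.imwrite('pics/w15c.png',cv2.resize(im[30:130,200:300],None,fx=6,fy=6,interpolation=cv2.INTER_CUBIC))
# profile across stop/arm in rows
g=im.astype(int).sum(2)
for r in (60,70,80,90,100,110): print(r,g[r,208:280:1].tolist())
```

```text
60 [189, 192, 205, 203, 189, 159, 111, 102, 110, 86, 92, 75, 93, 88, 103, 107, 105, 115, 106, 124, 174, 238, 280, 304, 304, 310, 298, 272, 224, 199, 174, 184, 192, 194, 195, 192, 184, 210, 208, 204, 215, 220, 219, 228, 248, 258, 281, 313, 318, 310, 313, 303, 299, 274, 289, 326, 404, 453, 465, 457, 456, 451, 431, 399, 368, 335, 317, 334, 344, 344, 342, 341]
70 [204, 191, 199, 206, 185, 160, 98, 109, 135, 200, 251, 282, 288, 286, 271, 228, 151, 111, 117, 132, 186, 243, 275, 293, 302, 309, 295, 285, 257, 227, 214, 199, 188, 206, 194, 198, 206, 195, 201, 203, 206, 201, 204, 212, 212, 200, 212, 205, 214, 249, 280, 299, 344, 400, 452, 484, 481, 485, 472, 463, 459, 445, 425, 403, 360, 324, 333, 340, 350, 349, 344, 342]
80 [194, 207, 198, 187, 198, 162, 134, 94, 112, 103, 96, 97, 89, 75, 91, 106, 97, 102, 108, 115, 185, 238, 275, 287, 308, 310, 300, 281, 235, 198, 130, 90, 56, 49, 57, 32, 45, 63, 80, 101, 88, 91, 93, 92, 95, 81, 75, 53, 28, 53, 49, 72, 139, 273, 394, 468, 493, 483, 467, 461, 456, 447, 429, 393, 346, 316, 327, 337, 337, 344, 343, 349]
90 [194, 199, 196, 204, 194, 181, 145, 12
[... 321 characters left out ...]
1, 207, 185, 152, 119, 110, 110, 104, 116, 123, 118, 104, 91, 103, 91, 99, 124, 196, 246, 271, 296, 298, 311, 296, 303, 298, 301, 291, 276, 252, 235, 221, 211, 228, 225, 223, 223, 217, 208, 218, 212, 217, 224, 225, 241, 260, 266, 276, 285, 287, 295, 297, 302, 295, 290, 283, 277, 270, 261, 256, 222, 202, 192, 201, 203, 206, 200, 205, 208]
110 [198, 214, 200, 195, 209, 185, 151, 120, 99, 109, 106, 120, 97, 112, 113, 100, 105, 94, 84, 118, 178, 244, 275, 298, 304, 298, 303, 303, 305, 303, 293, 288, 286, 298, 284, 287, 298, 297, 292, 300, 294, 271, 280, 280, 286, 281, 286, 280, 282, 274, 274, 279, 284, 295, 294, 307, 295, 287, 281, 282, 272, 259, 242, 237, 204, 194, 201, 202, 206, 200, 193, 204]
```

View pics/w15c.png

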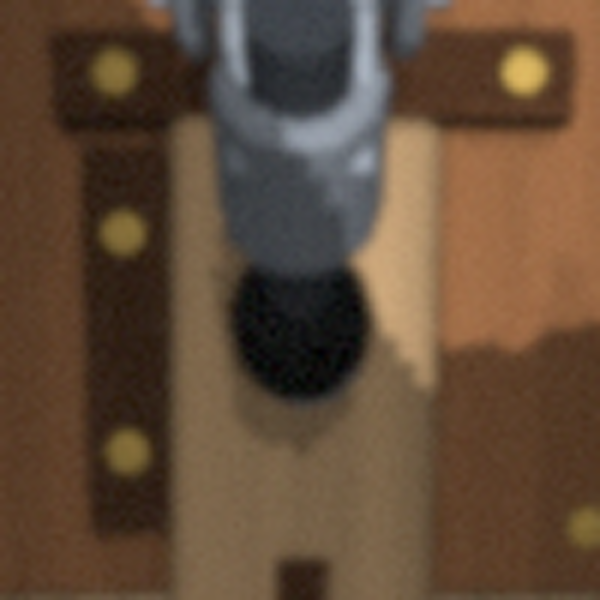

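Run:
```python
from h import *
print(ctrl.close_job())
```

```text
the job is handed in; nothing more can be done
None
```

I seated the easel arm, pressed the nut home with the clamp, tripped the clamp open again, and handed the job in at about 36 s of the 72 s allowed. No verdict was reported.

**What I did**
- **Seating:** I took the leftmost arm and slid it into the mouth, pressing it against the side stop, the end stop and the base board. The forces were about 10 to 14 N.
- **Locking:** I pushed the handle down about 84 mm. The highest force I read was about 11 N. The force then fell to zero and the handle dropped onto its stop. It stayed locked with the gripper lifted clear.
- **Release:** I pinched the lever tail and lifted it about 19 mm, and the clamp seemed to trip. I followed the handle up with the pinch held, so it was guided open rather than springing up on its own, and then let go.

**Last checks**
- **Clamp:** Once let go, the handle's tail stood 205 mm above the bench, the same as at the start, so the clamp is fully open.
- **Nut:** Its top measured about 32 mm and the wood about 30 mm, so the 2 mm flange sits on the wood.
- **Arm:** It lies flat, its midline is within about 0.3 mm of where it should be, and no gap shows at either stop. Before clamping it was parallel to the side stop within about 0.3°. A rough width reading of the side stop hinted at up to 1 mm of gap. I put that down to picture blur, because the midline check did not support it.

**Readings that differ from the description:** The pushing force stayed at 4 to 5 N until about 42 mm down (6 to 9 N was described) and peaked at about 11 N instead of 12 to 20 N. I read the force only at the end of each short move, so a brief higher peak could have been missed. I did not measure the bystanders again at the end, but none of the moves went near them.

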